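Lever up a leaning block heater and refit its front damping pads

TASK

The block heater leans forward because its two front feet have lost their damping pads. Set the fulcrum block in front of the middle of its front edge, lay the pry bar over the block with its toe under that edge, and park weights on the bar's handle, one after another, until the front comes up well clear and stays up with your hand off; then slide a yellow pad under each front foot until you feel its black stop meet the foot. Finally take the weights off so that the heater stands level on both pads, and put the bar, the block and all the weights back on the grey mat; never lift or shove the heater with the hand itself, and leave everything else on the bench alone.

Things in the scene. Friction and masses are not known exactly. Their poses are not given: they have to be found in the camera images.
- heater: White and grey bench block heater, 260 mm wide (x) by 240 deep (y) by 125 tall, 3.1 to 5.3 kg (hidden), standing loose. Front panel faces its own -y. Origin on the bench under its middle, axes level at the start, when it leans forward by 0.041 rad: rear feet already stand on 8 mm pads, front feet on the bench. Levered up at the front it rocks about its rear feet
- front_edge (a point): middle of the lower front edge of the heater's base plate (at heater x = 0, y = -120 mm), 23.6 mm above the bench at the start; the plate's underside behind it is flat, and the bar's toe goes under here. Its y axis points inwards, under the heater, x along the edge
- foot_near (a point): centre of the bottom of the front foot at heater x = -95 mm, y = -98 mm: a black rubber cylinder 24 mm across, 24 mm tall. On the bench at the start (0 to 1 mm high), 8 mm high when it stands on a pad. Its y axis points inwards, its z axis is upright when the heater is level
- foot_far (a point): the same for the front foot at heater x = +95 mm, y = -98 mm
- mat: thin grey mat fixed to the bench, 240 mm (x) by 320 mm (y), 3 mm thick, origin at the centre of its underside; the bar, the block and the weights lie on it at the start and go back onto it
- bar_mid (a point): pry bar, 240 mm long (x), 0.25 kg, flat underside; the point is midway along, 6 mm above the underside, z up. Half x > 0: steel blade 30 mm wide, 8 thick, its last 10 mm a toe 10 thick. Half x < 0: black rubber handle 32 mm wide, 12 thick. Balances about 10 mm handle-side of the point. Laid over the block, toe under the edge, unloaded, it rests with the handle raised about 0.2 rad
- bar_toe (a point): top of the bar's toe, 115 mm from bar_mid towards the blade's end and 4 mm higher
- block_mid (a point): fulcrum block, 40 mm (x) by 50 (y) by 24 tall, wood with a round aluminium ridge (radius 9 mm) along y on top; the point is its centre, 12 mm up. With the ridge parallel to the heater's front edge and 40 mm out from it, and the toe 10 to 20 mm under the edge, one or two weights near the handle's end bring that end down to the bench and the front feet up 15 to 19 mm
- weight1_mid (a point): blue lead weight, 0.60 kg: block 38 mm (x) by 56 (y) by 25 tall, on it a black upright grip plate 34 mm long (x), 16 thick (y), 33 tall, so 58 mm tall in all; the point is its centre, 29 mm above its underside. Two to four of the four weights are present
- weight2_mid (a point): blue lead weight, 0.60 kg: block 38 mm (x) by 56 (y) by 25 tall, on it a black upright grip plate 34 mm long (x), 16 thick (y), 33 tall, so 58 mm tall in all; the point is its centre, 29 mm above its underside. Two to four of the four weights are present
- weight3_mid (a point): blue lead weight, 0.60 kg: block 38 mm (x) by 56 (y) by 25 tall, on it a black upright grip plate 34 mm long (x), 16 thick (y), 33 tall, so 58 mm tall in all; the point is its centre, 29 mm above its underside. Two to four of the four weights are present
- weight4_mid (a point): blue lead weight, 0.60 kg: block 38 mm (x) by 56 (y) by 25 tall, on it a black upright grip plate 34 mm long (x), 16 thick (y), 33 tall, so 58 mm tall in all; the point is its centre, 29 mm above its underside. Two to four of the four weights are present
- pad1_mid (a point): yellow damping pad, 120 mm long (x), 8 thick, lying flat; the point is midway, half-way up. From x = 12 to 60 mm it is 40 mm wide and goes under the foot, +x end first; from x = -60 to 12 mm it is a holding tab 30 mm wide. A black stop 40 mm wide stands across it from x = 12 to 20 mm, its top 24 mm above the pad's underside. Either pad fits either front foot
- pad1_seat (a point): point on the pad's top, 32 mm from its middle along +x, that lies under the foot's centre when the stop touches the foot
- pad2_mid (a point): yellow damping pad, 120 mm long (x), 8 thick, lying flat; the point is midway, half-way up. From x = 12 to 60 mm it is 40 mm wide and goes under the foot, +x end first; from x = -60 to 12 mm it is a holding tab 30 mm wide. A black stop 40 mm wide stands across it from x = 12 to 20 mm, its top 24 mm above the pad's underside. Either pad fits either front foot
- pad2_seat (a point): point on the pad's top, 32 mm from its middle along +x, that lies under the foot's centre when the stop touches the foot
- rack_green: green tube rack, to be left alone
- rack_blue: blue tube rack, to be left alone
- jar: glass jar with foil lid, to be left alone
- tip_box: blue pipette tip box, to be left alone
- pipette1: black and green pipette lying on the bench, to be left alone
Things that resemble listed ones, but are neither listed nor needed, are in the scene too. What is shaped like the part that bears weight1_mid but orange or purple is not meant.

How it is judged:
By the outcome, as a careful person would: the job done as asked, in the order asked, and still so for the second after the job is handed in, with the robot touching nothing.
Of weight1, weight2, weight3, weight4 only 2 to 4 are there at a start; the rules pass over those that are not, and their reading is None.
At some moment in a run one of pad1, pad2 may be knocked a few centimetres aside while the robot is not near it.
It also fails if it takes over 210 s, if anything falls off the work surface, if the arm or the gripper's body presses on something with over 40 N, if the wrist force passes 120 N, or if a joint passes its speed limit or range.

ROBOT

A 6-joint arm with a two-finger parallel gripper is mounted at the origin on the work surface. World frame = base frame: x ahead of the robot, y to its left, z up, the work surface at z = 0. Lengths are in m, angles in rad, forces in N, time in s.
With the tool pointing down it reaches from about 0.4 to 0.825 m from the base axis. Payload 7 kg.
Tool frame: the origin (TCP) lies between the finger pads; the fingertips stand 8 mm ahead of it and the grasp point (between the pads) lies 11 mm behind it (arm.finger_overhang is the distance from the TCP to the fingertips, in m); z points along the fingers, y is the line along which they close (so a half turn about z gives the same grasp; the last joint's range is limited). The gripper opens to 88 mm and grips with 3 to 60 N. Pads are 19 mm wide; open, the fingers measure 130 mm over their backs; the gripper's body (78 mm by 193 mm) begins 47 mm behind the grasp point.
Start: joints at [-0.817, 0.359, 0.012, 0, -1.224, -0.288], TCP at [0.303, -0.603, 0.235] pointing down, gripper open.
Joint ranges: [-3.07, 3.07], [-1.43, 2.12], [-1.02, 1.25], [-3.03, 1.67], [-3.05, -0], [-3.03, 3.03]. Speed limits (rad/s): [2.39, 2.39, 3.01, 3.14, 3.14, 3.14].

INTERFACE

Orientations are given as [roll, pitch, yaw] about the fixed x, y, z axes, in that order (R = Rz(yaw) Ry(pitch) Rx(roll)).
In Python, from station import arm gives the robot as it stands.
- The arm moves only by the tool move_arm, never from a script. Its argument "rows" is text: rows parted by semicolons, each of 7 numbers parted by spaces: the turn, a rotation vector about the tool's x, y, z in degrees, then the shift along the tool's x, y, z in m, then the finger opening in m, from 0 to 0.0876. A call has 1 to 8 rows; each row shifts and turns the commanded pose from where the row before left it, along the tool's axes as they then stand; what a row does not reach is not made up. A row lasts 1/8 s, in which the tool goes at most 62.5 mm and 10.7 degrees, less where a joint would pass 70% of its speed; a pose out of reach is approached as far as the arm can. A call is refused whole if a number of a shift passes 0.0625 or a number of a turn 10.7, either way. A call with a gripper value outside its range is refused whole. The fingers move at their own pace and stop on an object; "squeeze" is the grip in N (left out, the last holds). Time passes only in rows, so rows that do not move let the fingers close. It gives the time, the measured TCP pose, the force, the opening and the grip force at its end, in the units of the state.
- arm.get_state(): the state, without advancing time (a new reading comes with each control period).
- arm.grab_frame(name): name is "scene" or "side" or "wrist"; returns (picture, depth): 384x512x3 uint8, blue, green, red; 384x512 float32, m along the optical axis (not along the pixel's ray), 0 where there is no reading.
- arm.camera_model(name): a dict with "mtx" (3x3 intrinsics, pixels), "camera_from_world" (4x4, takes a point from world to camera coordinates); the wrist camera has in their place "mount" (4x4, takes a point from camera to tool coordinates, whose origin is the TCP and whose axes are the flange's). Camera axes: x right, y down, z forward; pixel columns grow to the right and rows downward; lengths in m; the calibration is good to about 2 mm. The wrist camera is an equidistant fisheye: a pixel r from the principal point sees the ray r / f radians off the axis. A picture is of the moment at which its call begins: read the wrist's pose just before it. camera_model takes no time and is no camera call.
- arm.job_done(): hands the job in; it is judged then, once.
The state is a dict: "t": time; "q": joint angles; "qd": joint speeds; "joint_efforts": joint torques, N m; "eef_pos": TCP position; "ee_rot": TCP orientation; "force": force on the tool from outside, world axes, zero at the start; "moment": the same for the moment, N m; "width": finger opening in m; "gripper_force": force on a finger pad.
Only numpy, scipy, OpenCV 4.12 (cv2) and the standard library are available. Lean on these libraries where they do the work, as an engineer would, in place of code of your own. Each camera call takes 0.05 s, during which the arm holds its last target. There are 200 camera calls.

## Working session

There is one attempt and no reset: what is moved stays moved. The work goes in short steps, Python scripts to look and compute and a tool call to move; the robot and the scene stay as the last step left them, time stands still between calls to the robot, and variables do not carry over. Pictures are saved under pics/ and viewed, at most 14 in all, crops included, and the job is handed in when it is done.

Besides the shell and the picture viewer there is one more tool, called after "Emit:" in YAML: its name, and indented under it one key for each argument. move_arm: Moves the arm, as the interface text tells. Its arguments: {"type":"object","properties":{"rows":{"type":"string"},"squeeze":{"type":"number"}},"required":["rows"]}

```bash
ls; mkdir -p pics; cat > h.py <<'E'
import numpy as np, cv2
from station import arm
from scipy.spatial.transform import Rotation as R
def snap(n,f):
    im,d=arm.grab_frame(n); cv2.imwrite(f'pics/{f}.png',im); np.save(f'pics/{f}.npy',d); return im,d
def cloud(n,d):
    c=arm.camera_model(n);K=c['mtx'];T=np.linalg.inv(c['camera_from_world'])
    v,u=np.indices(d.shape); p=np.stack([(u-K[0,2])/K[0,0]*d,(v-K[1,2])/K[1,1]*d,d],-1)
    return p@T[:3,:3].T+T[:3,3]
E
python3 - <<'E'
from h import *
s=arm.get_state(); print({k:np.round(v,3) for k,v in s.items()})
for n in ('scene','side'):
    im,d=snap(n,n+'0'); c=arm.camera_model(n); print(n,c['mtx'].round(1).tolist(),np.linalg.inv(c['camera_from_world']).round(3).tolist(),(d>0).mean())
c=arm.camera_model('wrist');print(c)
E
```

```text
pics
{'t': np.float64(0.0), 'q': array([-0.817,  0.359,  0.011, -0.   , -1.224, -0.288]), 'qd': array([ 0.   , -0.001,  0.002, -0.   ,  0.   , -0.001]), 'joint_efforts': array([-2.0000e-03, -5.8271e+01,  2.9304e+01,  6.9970e+00,  7.0000e-03,
       -0.0000e+00]), 'eef_pos': array([ 0.303, -0.603,  0.234]), 'ee_rot': array([ 3.14 , -0.   , -2.676]), 'force': array([-0.785, -0.144, -0.088]), 'moment': array([-0.007, -0.028, -0.016]), 'gripper_force': np.float64(0.0), 'width': np.float64(0.088)}
scene [[390.9, 0.0, 259.2], [0.0, 390.9, 192.3], [0.0, 0.0, 1.0]] [[-0.336, 0.569, -0.75, 1.262], [0.942, 0.204, -0.268, 0.155], [0.0, -0.796, -0.605, 0.673], [0.0, 0.0, 0.0, 1.0]] 0.9959513346354166
side [[369.5, 0.0, 251.3], [0.0, 369.5, 189.3], [0.0, 0.0, 1.0]] [[-0.99, -0.069, 0.124, 0.362], [-0.142, 0.516, -0.845, 0.809], [-0.006, -0.854, -0.521, 0.596], [0.0, 0.0, 0.0, 1.0]] 0.9958343505859375
{'mtx': array([[297.31863964,   0.        , 255.400745  ],
       [  0.        , 297.31863964, 186.38354407],
       [  0.        ,   0.        ,   1.        ]]), 'mount': array([[ 2.13642702e-05, -9.52402336e-01, -3.04843878e-01,
         8.30176579e-02],
       [ 9.99999851e-01,  1.86357464e-04, -5.12140896e-04,
        -1.01276361e-05],
       [ 5.44574118e-04, -3.04843822e-01,  9.52402199e-01,
        -1.50717269e-01],
       [ 0.00000000e+00,  0.00000000e+00,  0.00000000e+00,
         1.00000000e+00]])}
```

View pics/scene0.png

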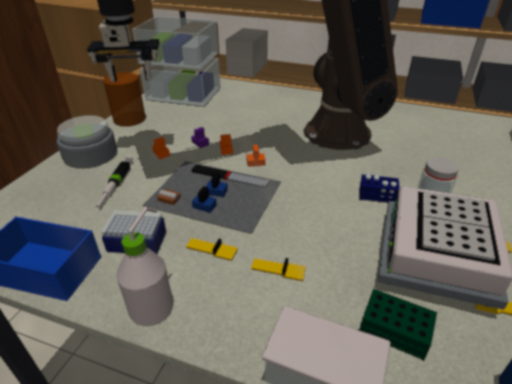

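View pics/side0.png

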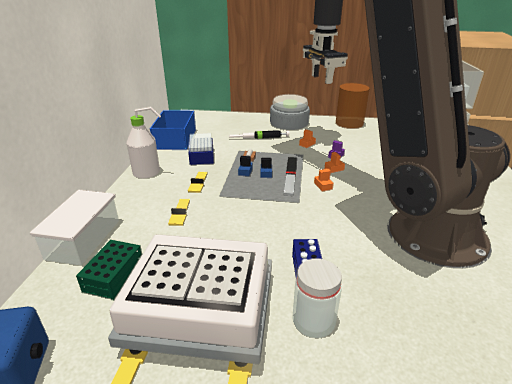

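The scene picture shows the heater at about (450,240) and the mat at (215,195). On the mat are the bar (230,175), the block (168,197) and two blue weights (205,200) and (217,187). The pads are at (212,248) and (278,268). The orange and purple pieces are decoys.

```bash
cat >> h.py <<'E'
def ortho(names,x0,x1,y0,y1,res,zmax=0.2,tag='0'):
    # rows: x descending (away from robot at top), cols: y descending (left)
    H=int((x1-x0)/res);W=int((y1-y0)/res);O=[]
    for n in names:
        im=cv2.imread(f'pics/{n}{tag}.png');P=cloud(n,np.load(f'pics/{n}{tag}.npy')).reshape(-1,3);c=im.reshape(-1,3)
        P,c=(P,c); m=(P[:,2]<zmax)&(P[:,2]>-.02); P,c=P[m],c[m]; o=np.argsort(P[:,2]);P,c=P[o],c[o]
        r=((x1-P[:,0])/res).astype(int);k=((y1-P[:,1])/res).astype(int);g=(r>=0)&(r<H)&(k>=0)&(k<W)
        Z=np.zeros((H,W,3),np.uint8);Z[r[g],k[g]]=c[g];Z=cv2.dilate(Z,np.ones((2,2)));O.append(Z)
    return O
def colmask(im,lo,hi): return cv2.inRange(cv2.cvtColor(im,cv2.COLOR_BGR2HSV),lo,hi)
E
python3 - <<'E'
from h import *
O=ortho(['scene','side'],.25,.85,-.5,.6,.0016)
m=O[1].copy(); z=m.sum(-1)==0; m[z]=O[0][z]
cv2.imwrite('pics/ortho.png',m); print(m.shape)
for n in ('scene','side'):
    im=cv2.imread(f'pics/{n}0.png');P=cloud(n,np.load(f'pics/{n}0.npy'))
    for nm,lo,hi in (('yellow',(20,120,80),(35,255,255)),('blue',(100,120,60),(118,255,255))):
        k,L,S,C=cv2.connectedComponentsWithStats(colmask(im,lo,hi))
        for i in range(1,k):
            if S[i,4]<25: continue
            p=P[L==i]; r=cv2.minAreaRect((p[:,:2]*1000).astype(np.float32))
            print(n,nm,S[i,4],C[i].round(),np.median(p,0).round(3),'z',p[:,2].min().round(3),p[:,2].max().round(3),'rect',np.round(r[0]),np.round(r[1]),round(r[2]))
    b=(abs(P[...,2])<.004); print(n,'bench z',np.median(P[...,2][b]))
E
```

```text
(374, 687, 3)
scene yellow 552 [212. 248.] [ 0.681 -0.173  0.007] z -0.003 0.673 rect [933.  -1.] [719. 114.] 34
scene yellow 37 [509. 247.] [0.44  0.49  0.009] z -0.002 0.115 rect [495. 470.] [ 16. 178.] 70
scene yellow 653 [279. 269.] [ 0.688 -0.003  0.007] z -0.002 0.673 rect [945.  95.] [634. 119.] 21
scene yellow 234 [496. 309.] [0.645 0.442 0.007] z -0.002 0.673 rect [928. 293.] [ 57. 721.] 63
scene blue 1580 [455.  12.] [-0.91   0.357  0.236] z 0.177 0.673 rect [114. 320.] [ 268. 2303.] 88
scene blue 162 [376. 183.] [0.345 0.163 0.048] z 0.044 0.052 rect [333. 172.] [52. 94.] 4
scene blue 111 [217. 186.] [ 0.477 -0.246  0.026] z 0.023 0.031 rect [ 471. -256.] [38. 55.] 7
scene blue 127 [204. 201.] [ 0.548 -0.249  0.027] z 0.003 0.03 rect [ 542. -268.] [41. 73.] 1
scene blue 6243 [ 45. 257.] [ 0.847 -0.494  0.04 ] z 0.001 0.673 rect [ 990. -203.] [878. 191.] 65
scene bench z -0.0011248803082675174
side yellow 69 [201. 175.] [ 0.677 -0.208  0.008] z 0.004 0.596 rect [531. 290.] [  33. 1090.] 16
side yellow 118 [195. 187.] [ 0.675 -0.133  0.008] z 0.003 0.596 rect [534. 328.] [  
[... 294 characters left out ...]
3
side yellow 418 [238. 373.] [0.44  0.446 0.008] z 0.0 0.596 rect [413. 618.] [ 41. 392.] 9
side blue 1418 [173. 129.] [ 0.859 -0.44   0.052] z -0.468 0.596 rect [ 941. -636.] [ 218. 3112.] 22
side blue 282 [201. 157.] [ 0.699 -0.296  0.03 ] z 0.006 0.596 rect [551. 258.] [  81. 1162.] 15
side blue 125 [245. 170.] [ 0.536 -0.234  0.024] z 0.006 0.042 rect [ 539. -254.] [52. 38.] 87
side blue 101 [266. 172.] [ 0.466 -0.23   0.025] z 0.007 0.031 rect [ 467. -238.] [33. 30.] 7
side blue 381 [303. 250.] [0.346 0.162 0.05 ] z 0.004 0.596 rect [333. 465.] [ 61. 687.] 0
side blue 2934 [ 19. 345.] [0.781 0.492 0.09 ] z 0.011 0.596 rect [615. 640.] [ 77. 603.] 49
side bench z -1.9231179025469558e-05
```

View pics/ortho.png

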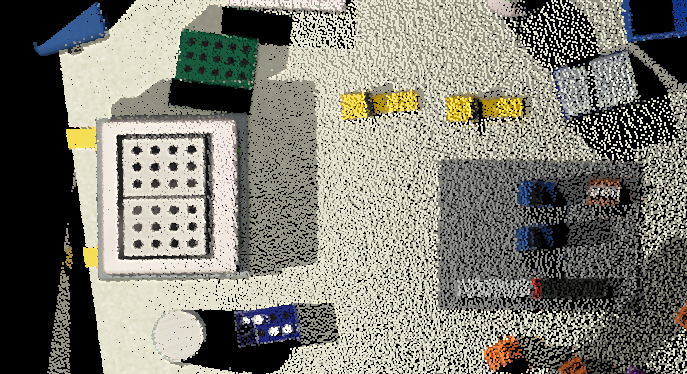

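Emit:
move_arm:
  rows: "0 0 8.9 0 0 -0.022 0.087; 0 0 8.9 0 0 -0.022 0.087; 0 0 8.9 0 0 -0.022 0.087; 0 0 0 -0.0245 0.0555 0 0.087; 0 0 0 -0.0245 0.0555 0 0.087; 0 0 0 -0.0245 0.0555 0 0.087; 0 0 0 -0.0245 0.0555 0 0.087; 0 0 0 -0.0245 0.0555 0 0.087"
  squeeze: 40

```text
t: 1.1
eef_pos: [0.426, -0.3237, 0.3004]
ee_rot: [3.141, -0.0, 3.141]
force: [0.2, 0.7, -0.9]
width: 0.0871
gripper_force: 0.0
```

Emit:
move_arm:
  rows: "0 0 0 -0.0245 0.0555 0 0.087; 0 0 0 0 0 0 0.087; 0 0 0 0 0 0 0.087"

```text
t: 1.48
eef_pos: [0.4502, -0.2698, 0.3004]
ee_rot: [3.142, -0.0, -3.14]
force: [-0.3, -1.2, -0.2]
width: 0.0871
gripper_force: 0.0
```

```bash
cat >> h.py <<'E'
def wpose():
    s=arm.get_state(); T=np.eye(4);T[:3,:3]=R.from_euler('xyz',s['ee_rot']).as_matrix();T[:3,3]=s['eef_pos']
    return T@arm.camera_model('wrist')['mount']
def wcloud(tag):
    T=wpose();im,d=snap('wrist',tag);np.save(f'pics/{tag}_T.npy',T)
    K=arm.camera_model('wrist')['mtx'];v,u=np.indices(d.shape)
    x,y=u-K[0,2],v-K[1,2];r=np.hypot(x,y)+1e-9;th=r/K[0,0]
    D=np.stack([np.sin(th)*x/r,np.sin(th)*y/r,np.cos(th)],-1)
    p=D*(d/np.maximum(D[...,2],.05))[...,None]; P=p@T[:3,:3].T+T[:3,3]; P[d<=0]=np.nan
    return im,P
def orthoP(im,P,x0,x1,y0,y1,res,zmax=.2):
    H=int((x1-x0)/res);W=int((y1-y0)/res);p=P.reshape(-1,3);c=im.reshape(-1,3)
    m=(p[:,2]<zmax)&(p[:,2]>-.02);p,c=p[m],c[m];o=np.argsort(p[:,2]);p,c=p[o],c[o]
    r=((x1-p[:,0])/res).astype(int);k=((y1-p[:,1])/res).astype(int);g=(r>=0)&(r<H)&(k>=0)&(k<W)
    Z=np.zeros((H,W,3),np.uint8);h=np.zeros((H,W),np.float32);Z[r[g],k[g]]=c[g];h[r[g],k[g]]=p[g,2]
    return cv2.dilate(Z,np.ones((2,2))),h
E
python3 - <<'E'
from h import *
im,P=wcloud('w1')
Z,h=orthoP(im,P,.33,.73,-.45,.07,.001)
cv2.imwrite('pics/w1o.png',Z); print(arm.get_state()['eef_pos'],arm.get_state()['ee_rot'],arm.get_state()['t'])
Q=P.reshape(-1,3);b=Q[(abs(Q[:,2])<.01)];print('bench',np.median(b[:,2]))
# components above mat, by height
for lo,hi,nm in((.010,.022,'low'),(.022,.035,'mid'),(.05,.07,'plates')):
    m=((P[...,2]>lo)&(P[...,2]<hi)&(P[...,0]>.34)&(P[...,0]<.72)&(P[...,1]<.08)&(P[...,1]>-.43)).astype(np.uint8)
    k,L,S,C=cv2.connectedComponentsWithStats(m)
    for i in range(1,k):
        if S[i,4]<40: continue
        p=P[L==i];r=cv2.minAreaRect((p[:,:2]*1000).astype(np.float32))
        print(nm,S[i,4],np.median(p[:,2]).round(4),np.round(r[0],1),np.round(r[1],1),round(r[2],1))
E
```

```text
[ 0.4499322  -0.2704593   0.30038561] [ 3.14158946e+00 -4.80526380e-04  3.14128314e+00] 1.525
bench 0.0008973619902824526
low 3253 0.0143 [ 389.3 -251.7] [239.7  31.5] 89.6
low 54 0.016 [ 450.8 -258.6] [ 0.9 53.9] 6.1
low 85 0.0162 [ 520.8 -258.8] [54.6  1.7] 86.1
low 484 0.0196 [ 542.  -366.9] [49.  39.6] 87.8
mid 720 0.0286 [ 469.7 -257. ] [38.8 56.1] 6.5
mid 649 0.0286 [ 539.4 -260.4] [56.4 38.8] 87.2
mid 293 0.0265 [ 542.1 -367.3] [49.5 16.3] 87.4
plates 296 0.0613 [ 469.7 -257.2] [34.3 15.9] 6.4
plates 268 0.0614 [ 539.  -260.4] [16.  34.2] 86.5
plates 1748 0.0675 [ 702.6 -358.9] [ 61.6 122.1] 12.7
```

View pics/w1o.png

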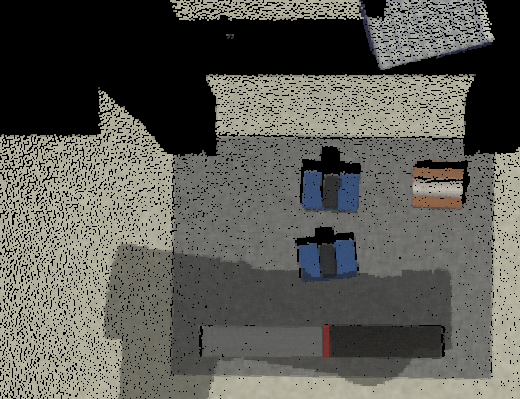

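The wrist map is sharp. It shows weights at columns 330 and rows 185 and 257, the block at (438,187) and the bar along row 340. The heights match the text. Next I'll grip the block 8 mm off centre.

Emit:
move_arm:
  rows: "0 0 2.5 -0.014 -0.0162 0.0375 0.068; 0 0 0 -0.014 -0.0162 0.0375 0.068; 0 0 0 -0.014 -0.0162 0.0375 0.068; 0 0 0 -0.014 -0.0162 0.0375 0.068; 0 0 0 -0.014 -0.0162 0.0375 0.068; 0 0 0 -0.014 -0.0162 0.0375 0.068; 0 0 0 0 0 0 0.068; 0 0 0 0 0 0 0.068"

```text
t: 2.52
eef_pos: [0.53, -0.3714, 0.0758]
ee_rot: [-3.141, -0.0, 3.096]
force: [0.5, 0.8, 0.4]
width: 0.0681
gripper_force: 0.0
```

Emit:
move_arm:
  rows: "0 0 0 -0.004 0.004 0.021 0.068; 0 0 0 0 0 0.021 0.068; 0 0 0 0 0 0.021 0.068; 0 0 0 0 0 0 0.045; 0 0 0 0 0 0 0.045; 0 0 0 0 0 0 0.045; 0 0 0 0 0 0 0.045"
  squeeze: 30

```text
t: 3.4
eef_pos: [0.5357, -0.3669, 0.0145]
ee_rot: [-3.141, 0.002, 3.098]
force: [-1.1, 1.3, 6.5]
width: 0.0497
gripper_force: 30.0
```

Emit:
move_arm:
  rows: "0 0 0 0 0 -0.05 0.045; 0 0 -10.3 0 0 -0.05 0.045; 0 0 -10.3 0 0 -0.035 0.045; 0 0 -10.3 0 0 0 0.045; 0 0 -10.3 0 0 0 0.045; 0 0 -10.3 0 0 0 0.045; 0 0 -10.3 0 0 0 0.045; 0 0 -10.3 0 0 0 0.045"

```text
t: 4.4
eef_pos: [0.5347, -0.3664, 0.1481]
ee_rot: [-3.141, 0.0, -1.921]
force: [-0.3, 0.3, -1.1]
width: 0.0497
gripper_force: 30.0
```

Emit:
move_arm:
  rows: "0 0 -10.3 0 0 0 0.045; 0 0 -10.2 0 0 0 0.045; 0 0 0 -0.0625 0 0 0.045; 0 0 0 -0.0625 0 0 0.045; 0 0 0 -0.0625 0 0 0.045; 0 0 0 -0.0625 0 0 0.045; 0 0 0 -0.0625 0 0 0.045; 0 0 0 -0.0625 0 0 0.045"

```text
t: 5.4
eef_pos: [0.534, 0.0106, 0.1484]
ee_rot: [-3.14, 0.001, -1.569]
force: [1.4, 0.5, -1.1]
width: 0.0494
gripper_force: 30.0
```

```bash
python3 - <<'E'
from h import *
im,P=wcloud('w2'); s=arm.get_state();print(s['t'],s['eef_pos'],s['ee_rot'],s['width'],np.nanmedian(P[...,2][abs(P[...,2])<.01]))
Z,h=orthoP(im,P,.3,.8,-.1,.4,.001); cv2.imwrite('pics/w2o.png',np.hstack([cv2.resize(im,(512,384)),np.zeros((384,8,3),np.uint8)]))
# front-most points of heater per x-bin, by height slice
for z0,z1 in((.008,.018),(.018,.03),(.03,.04),(.04,.06),(.08,.1),(.11,.12),(.12,.14)):
    m=(P[...,2]>z0)&(P[...,2]<z1)&(P[...,1]>.12)&(P[...,1]<.35)&(P[...,0]>.38)&(P[...,0]<.7)
    p=P[m]; out=[]
    for x in np.arange(.4,.68,.02):
        q=p[(p[:,0]>=x)&(p[:,0]<x+.02)]; out.append((round(x+.01,2),len(q),np.percentile(q[:,1],3).round(4)) if len(q)>8 else None)
    print(z0,z1,[o for o in out if o], p[:,0].min().round(3) if len(p) else '',p[:,0].max().round(3) if len(p) else '')
E
```

```text
5.45 [0.53473873 0.01623607 0.14864878] [-3.13859695e+00  2.06356944e-03 -1.56627300e+00] 0.049666597639545326 0.0007413970642133338
0.008 0.018 []  
0.018 0.03 []  
0.03 0.04 []  
0.04 0.06 []  
0.08 0.1 []  
0.11 0.12 []  
0.12 0.14 []
```

View pics/w2.png

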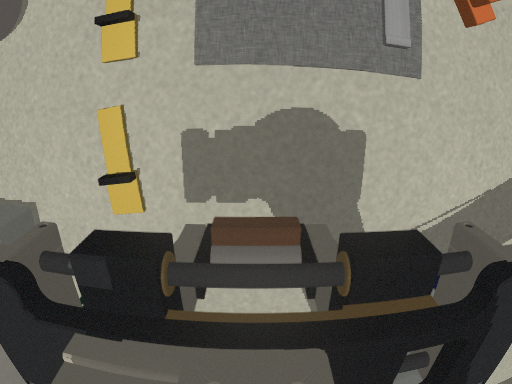

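The wrist picture shows only the gripper's far side, with the pads at (118,150) and (118,30). The heater is hidden behind the hand, so I'll use the fixed-camera clouds for the heater.

```bash
python3 - <<'E'
from h import *
for n in('scene','side'):
  P=cloud(n,np.load(f'pics/{n}0.npy'))
  for z0,z1 in((.008,.018),(.018,.024),(.024,.03),(.03,.035),(.035,.05),(.05,.08),(.08,.11),(.11,.12),(.12,.14)):
    m=(P[...,2]>z0)&(P[...,2]<z1)&(P[...,1]>.15)&(P[...,1]<.5)&(P[...,0]>.37)&(P[...,0]<.7)
    p=P[m]; out=[]
    for x in np.arange(.4,.68,.03):
        q=p[(p[:,0]>=x)&(p[:,0]<x+.03)]
        if len(q)>8: out.append((round(x+.015,3),len(q),np.percentile(q[:,1],3).round(4)))
    print(n,z0,z1,out,p.min(0)[:2].round(3) if len(p) else '',p.max(0)[:2].round(3) if len(p) else '')
  m=(P[...,2]>.018)&(P[...,2]<.16)&(P[...,1]>.19)&(P[...,1]<.47)&(P[...,0]>.395)&(P[...,0]<.68)
  r=cv2.minAreaRect((P[m][:,:2]*1000).astype(np.float32));print(n,r)
E
```

```text
scene 0.008 0.018 [(np.float64(0.445), 23, np.float64(0.4859)), (np.float64(0.625), 20, np.float64(0.4621)), (np.float64(0.655), 26, np.float64(0.4197))] [0.424 0.417] [0.651 0.494]
scene 0.018 0.024 [] [0.664 0.208] [0.666 0.247]
scene 0.024 0.03 [(np.float64(0.655), 71, np.float64(0.2099))] [0.412 0.203] [0.669 0.345]
scene 0.03 0.035 [(np.float64(0.655), 192, np.float64(0.213))] [0.449 0.203] [0.669 0.441]
scene 0.035 0.05 [(np.float64(0.415), 37, np.float64(0.2029)), (np.float64(0.445), 50, np.float64(0.2031)), (np.float64(0.475), 51, np.float64(0.2033)), (np.float64(0.505), 57, np.float64(0.2038)), (np.float64(0.535), 62, np.float64(0.2043)), (np.float64(0.565), 61, np.float64(0.2047)), (np.float64(0.595), 69, np.float64(0.2051)), (np.float64(0.625), 74, np.float64(0.2053)), (np.float64(0.655), 838, np.float64(0.209))] [0.409 0.202] [0.67  0.445]
scene 0.05 0.08 [(np.float64(0.565), 9, np.float64(0.2102)), (np.float64(0.595), 17, np.float64(0.2059)), (np.float64(0.625), 30, np.float64(0.2122)), (np.float64(0.655), 1586, np.float64(0.2285))] [0.437 0.206] [0.667 0.445]
scene 0.08
[... 3383 characters left out ...]
p.float64(0.2334)), (np.float64(0.565), 442, np.float64(0.232)), (np.float64(0.595), 429, np.float64(0.2317)), (np.float64(0.625), 580, np.float64(0.2343)), (np.float64(0.655), 575, np.float64(0.24))] [0.412 0.226] [0.655 0.438]
side 0.12 0.14 [(np.float64(0.445), 663, np.float64(0.2806)), (np.float64(0.475), 982, np.float64(0.2791)), (np.float64(0.505), 955, np.float64(0.279)), (np.float64(0.535), 834, np.float64(0.2814)), (np.float64(0.565), 926, np.float64(0.281)), (np.float64(0.595), 922, np.float64(0.2814)), (np.float64(0.625), 569, np.float64(0.2813))] [0.433 0.273] [0.643 0.431]
side ((535.6097412109375, 325.79681396484375), (260.2040710449219, 242.18902587890625), 0.7541400790214539)
```

```bash
python3 - <<'E'
from h import *
im=cv2.imread('pics/scene0.png')[180:320,350:512];im2=cv2.imread('pics/side0.png')[220:384,80:300]
cv2.imwrite('pics/c1.png',np.hstack([cv2.resize(im,(400,346),interpolation=2),cv2.resize(im2,(400,346),interpolation=2)]))
E
```

```text
(no output)
```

View pics/c1.png

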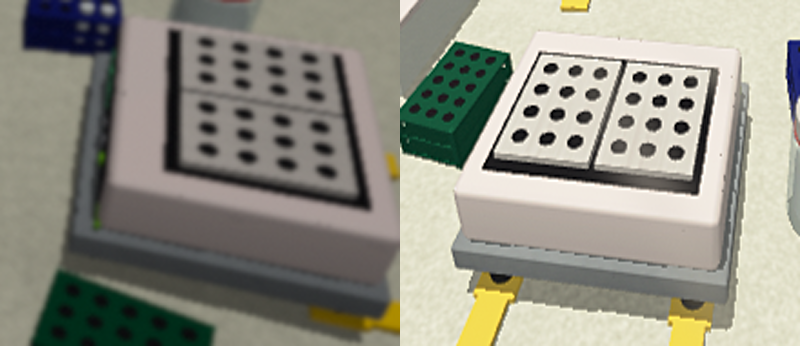

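The heater sits at yaw 0.8° with its front edge at about (0.537, 0.205). Block target is (0.5376, 0.164).

Emit:
move_arm:
  rows: "0 0 -0.8 -0.044 0 0 0.045; 0 0 0 -0.044 0 0 0.045; 0 0 0 -0.044 0 0.033 0.045; 0 0 0 0 0 0.033 0.045; 0 0 0 0 0 0.033 0.045; 0 0 0 0 0 0 0.045; 0 0 0 0 0 0 0.045"

```text
t: 6.32
eef_pos: [0.5336, 0.1407, 0.0499]
ee_rot: [-3.14, 0.001, -1.555]
force: [0.5, 0.1, -0.4]
width: 0.0498
gripper_force: 30.0
```

Emit:
move_arm:
  rows: "0 0 0 -0.017 -0.004 0 0.045; 0 0 0 0 0 0.018 0.045; 0 0 0 0 0 0.014 0.045; 0 0 0 0 0 0.0055 0.045; 0 0 0 0 0 0 0.045; 0 0 0 0 0 0 0.045"

```text
t: 7.08
eef_pos: [0.5367, 0.1577, 0.0113]
ee_rot: [-3.141, 0.0, -1.555]
force: [-0.4, -0.0, -1.2]
width: 0.05
gripper_force: 30.0
```

Emit:
move_arm:
  rows: "0 0 0 0 0 0 0.062; 0 0 0 0 0 0 0.062; 0 0 0 0 0 -0.03 0.062; 0 0 0 0 0 -0.06 0.062; 0 0 1.3 0.0528 0.0185 0 0.05; 0 0 0 0.0528 0.0185 0 0.05; 0 0 0 0.0528 0.0185 0 0.05; 0 0 0 0.0528 0.0185 0 0.05"

```text
t: 8.07
eef_pos: [0.4615, -0.0549, 0.1014]
ee_rot: [-3.141, 0.0, -1.577]
force: [0.8, -1.0, 0.4]
width: 0.0504
gripper_force: 0.0
```

Emit:
move_arm:
  rows: "0 0 0 0.0528 0.0185 0 0.05; 0 0 0 0.0528 0.0185 0 0.05; 0 0 0 0.0528 0.0185 0 0.05; 0 0 0 0.0528 0.0185 0 0.05; 0 0 0 0 0 0 0.05; 0 0 0 0 0 0 0.05"

```text
t: 8.82
eef_pos: [0.3865, -0.2644, 0.1011]
ee_rot: [-3.141, -0.0, -1.579]
force: [-0.0, -0.0, 0.6]
width: 0.0501
gripper_force: 0.0
```

```bash
python3 - <<'E'
from h import *
s=arm.get_state();print(s['eef_pos'],s['ee_rot'],s['t'])
im,d=snap('scene','scene1');P=cloud('scene',d)
m=(P[...,0]>.49)&(P[...,0]<.59)&(P[...,1]>.12)&(P[...,1]<.2)
for lo,hi in((.008,.035),(.0195,.035)):
    q=P[m&(P[...,2]>lo)&(P[...,2]<hi)];print(len(q),cv2.minAreaRect((q[:,:2]*1000).astype(np.float32)),q[:,2].max())
E
```

```text
[ 0.3864795  -0.26442703  0.10109529] [-3.14144358e+00 -1.36444077e-06 -1.57945582e+00] 8.825
291 ((537.2612915039062, 164.71446228027344), (52.900447845458984, 39.70262908935547), 0.8004237413406372) 0.024885239772432177
84 ((537.3868408203125, 165.09307861328125), (49.86753845214844, 14.951996803283691), 1.5964741706848145) 0.024885239772432177
```

Emit:
move_arm:
  rows: "0 0 0 0 -0.0025 0.05 0.05; 0 0 0 0 0 0.025 0.05; 0 0 0 0 0 0.012 0.05; 0 0 0 0 0 0 0.025; 0 0 0 0 0 0 0.025; 0 0 0 0 0 0 0.025; 0 0 0 0 0 0 0.025"
  squeeze: 50

```text
t: 9.75
eef_pos: [0.3899, -0.2642, 0.015]
ee_rot: [-3.14, -0.0, -1.578]
force: [-0.1, 5.7, 6.0]
width: 0.0308
gripper_force: 50.0
```

Emit:
move_arm:
  rows: "0 0 0 0 0 -0.05 0.025; 0 0 -1.2 0 0 -0.055 0.025; 0 0 0 -0.0473 -0.0248 0 0.025; 0 0 0 -0.0473 -0.0248 0 0.025; 0 0 0 -0.0473 -0.0248 0 0.025; 0 0 0 -0.0473 -0.0248 0 0.025; 0 0 0 -0.0473 -0.0248 0 0.025; 0 0 0 -0.0473 -0.0248 0 0.025"

```text
t: 10.75
eef_pos: [0.5343, 0.0232, 0.1192]
ee_rot: [-3.142, 0.0, -1.557]
force: [1.5, -1.0, -1.4]
width: 0.0314
gripper_force: 50.0
```

Emit:
move_arm:
  rows: "0 7.3 0 0 0 0 0.025; 0 7.3 0 0 0 0 0.025; 0 7.2 0 0 0 0 0.025; 0 0 0 0 0 0 0.025; 0 0 0 0 0 0 0.025"

```text
t: 11.38
eef_pos: [0.5338, 0.0217, 0.1189]
ee_rot: [3.141, -0.379, -1.557]
force: [0.9, -0.8, -2.7]
width: 0.0317
gripper_force: 50.0
```

```bash
cat > bar.py <<'E'
from h import *
s=arm.get_state();print(s['t'],s['eef_pos'].round(4),s['ee_rot'].round(4))
im,d=snap('scene','sc_bar'+str(int(s['t']*100)));P=cloud('scene',d)
M=R.from_euler('xyz',s['ee_rot']).as_matrix();q=(P-s['eef_pos'])@M   # tool coords
m=(abs(q[...,1])<.025)&(q[...,0]<-.02)&(q[...,0]>-.16)&(abs(q[...,2]-.004)<.012)
w=P[m];t=q[m]
print(len(w),'tool x min',np.percentile(t[:,0],1).round(4),'toolz slope/off',np.polyfit(t[:,0],t[:,2],1).round(4),'y range',t[:,1].min().round(4),t[:,1].max().round(4))
for a in np.arange(-.14,-.02,.02):
    k=(t[:,0]>a)&(t[:,0]<a+.02)
    if k.sum()>5: print(round(a+.01,3),k.sum(),'z top',np.median(t[k,2]).round(4),'y mid',((np.percentile(t[k,1],3)+np.percentile(t[k,1],97))/2).round(4), 'world',np.median(w[k],0).round(4))
E
python3 bar.py
```

```text
11.375 [0.5338 0.0217 0.1189] [ 3.1411 -0.3789 -1.557 ]
396 tool x min -0.1315 toolz slope/off [0.0188 0.0078] y range -0.0174 0.0174
-0.13 59 z top 0.0042 y mid -0.0012 world [0.538  0.1373 0.0687]
-0.11 88 z top 0.0055 y mid -0.0016 world [0.5376 0.1214 0.0729]
-0.09 86 z top 0.0057 y mid -0.0014 world [0.5388 0.103  0.08  ]
-0.07 86 z top 0.0056 y mid -0.0014 world [0.537  0.0845 0.0875]
-0.05 40 z top 0.0066 y mid -0.0066 world [0.5469 0.0672 0.093 ]
-0.03 37 z top 0.0067 y mid -0.0131 world [0.5481 0.047  0.1013]
```

Emit:
move_arm:
  rows: "0 0 0 -0.0279 -0.0032 0 0.025; 0 0 0 -0.0279 0 0.006 0.025; 0 0 0 0 0 0.013 0.025; 0 0 0 0 0 0 0.025; 0 0 0 0 0 0 0.025"

```text
t: 12.05
eef_pos: [0.5366, 0.0663, 0.0807]
ee_rot: [3.141, -0.381, -1.557]
force: [-0.1, -1.0, -1.0]
width: 0.0314
gripper_force: 50.0
```

```bash
python3 bar.py; python3 - <<'E'
from h import *
import glob,os
f=max(glob.glob('pics/sc_bar*.png'),key=os.path.getmtime);im=cv2.imread(f)[150:330,290:512];cv2.imwrite('pics/c2.png',cv2.resize(im,None,fx=3.4,fy=3.3,interpolation=2))
E
```

```text
12.05 [0.5366 0.0663 0.0807] [ 3.1413 -0.3807 -1.5571]
364 tool x min -0.1325 toolz slope/off [0.0239 0.0084] y range -0.0194 0.015
-0.13 62 z top 0.0044 y mid -0.0012 world [0.5412 0.1817 0.0295]
-0.11 86 z top 0.0057 y mid -0.0014 world [0.5404 0.1664 0.0337]
-0.09 88 z top 0.0057 y mid -0.0018 world [0.5412 0.1477 0.0415]
-0.07 70 z top 0.0058 y mid -0.0024 world [0.5429 0.1308 0.0479]
-0.05 28 z top 0.0074 y mid -0.015 world [0.5513 0.11   0.0556]
-0.03 27 z top 0.0074 y mid -0.015 world [0.5508 0.0919 0.0623]
```

View pics/c2.png

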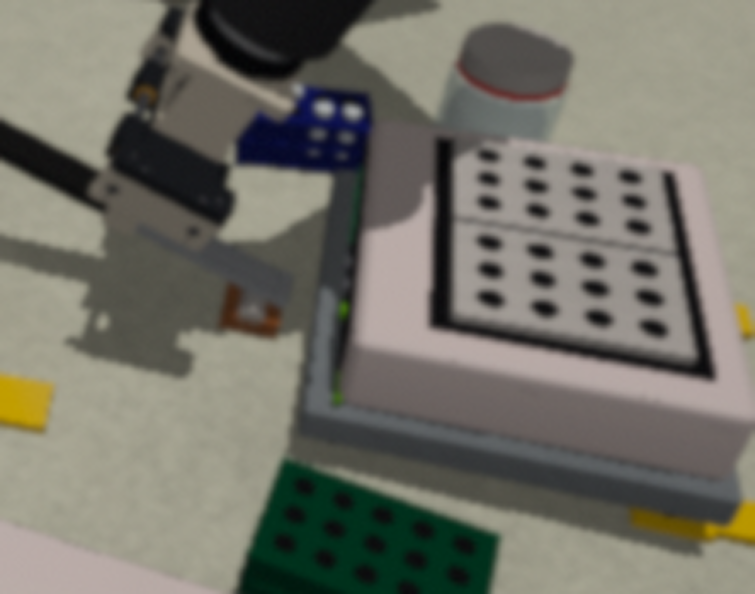

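The bar's blade is over the block and the toe is just short of the heater's edge at about (285,280) in the crop. I'll advance it along its own axis.

Emit:
move_arm:
  rows: "0 0 0 -0.009 0 0 0.025; 0 0 0 -0.009 0 0 0.025; 0 0 0 0 0 0 0.025"

```text
t: 12.48
eef_pos: [0.5365, 0.0839, 0.0738]
ee_rot: [-3.142, -0.38, -1.556]
force: [0.1, -0.4, -2.5]
width: 0.0313
gripper_force: 50.0
```

Emit:
move_arm:
  rows: "0 0 0 -0.009 0 0 0.025; 0 0 0 -0.008 0 0 0.025; 0 0 0 0 0 0 0.025"

```text
t: 12.85
eef_pos: [0.5362, 0.0995, 0.0674]
ee_rot: [3.141, -0.381, -1.556]
force: [0.6, 0.3, -2.8]
width: 0.0312
gripper_force: 50.0
```

Emit:
move_arm:
  rows: "0 -4.9 0 0.0013 0 0.0084 0.025; 0 -4.9 0 0.002 0 0.0082 0.025; 0 0 0 0 0 0 0.025; 0 0 0 0 0 0 0.025"

```text
t: 13.35
eef_pos: [0.5364, 0.0904, 0.0535]
ee_rot: [-3.141, -0.211, -1.557]
force: [-1.5, 3.6, -0.9]
width: 0.0308
gripper_force: 50.0
```

Emit:
move_arm:
  rows: "0 0 0 0 0 0 0.05; 0 0 0 0 0 0 0.05; 0 0 0 0 0 0 0.05; 0 0 0 0 0 -0.03 0.05; 0 -6 0 0 0 -0.05 0.05; 0 -6 0 0.02 0 -0.03 0.05; 0 0 0 0.06 0 0 0.05; 0 0 0 0.06 0 0 0.05"

```text
t: 14.35
eef_pos: [0.5381, -0.0312, 0.1643]
ee_rot: [-3.14, 0.0, -1.556]
force: [-0.2, -0.5, 0.7]
width: 0.0499
gripper_force: 0.0
```

```bash
cat > lev.py <<'E'
from h import *
s=arm.get_state();print(s['t'],s['eef_pos'].round(4),s['ee_rot'].round(4))
im,d=snap('scene','lev'+str(int(s['t']*100)));P=cloud('scene',d)
m=(P[...,0]>.515)&(P[...,0]<.56)&(P[...,1]>-.08)&(P[...,1]<.2)&(P[...,2]>.006)&(P[...,2]<.1)
p=P[m]
for a in np.arange(-.08,.2,.02):
    k=(p[:,1]>a)&(p[:,1]<a+.02)
    if k.sum()>5: print(round(a+.01,3),k.sum(),'z',np.percentile(p[k,2],50).round(4),'x',np.percentile(p[k,0],3).round(3),np.percentile(p[k,0],97).round(3))
# heater plate front top z & front y
m=(P[...,1]>.2)&(P[...,1]<.212)&(P[...,0]>.42)&(P[...,0]<.65)&(P[...,2]>.02)&(P[...,2]<.08)
if m.any():
  q=P[m]; print('front lip top', np.percentile(q[:,2],90).round(4),'y',np.percentile(q[:,1],5).round(4))
m=(P[...,2]>.118)&(P[...,2]<.16)&(P[...,1]>.23)&(P[...,1]<.43)&(P[...,0]>.43)&(P[...,0]<.645)
q=P[m];A=np.c_[q[:,:2]-[.537,.325],np.ones(len(q))]
for _ in range(5):
    c,*_r=np.linalg.lstsq(A,q[:,2],rcond=None);r=abs(A@c-q[:,2]);k=r<np.percentile(r,70);A,q=A[k],q[k]
print('top plane slopes x,y, z',c.round(4))
im2=cv2.cvtColor(im,cv2.COLOR_BGR2HSV)
L=cv2.inRange(im2,(20,120,80),(35,255,255))
n,L,S,C=cv2.connectedComponentsWithStats(L)
for i in range(1,n):
    if S[i,4]>150:
        p=P[L==i];p=p[(p[:,2]<.012)&(p[:,2]>.003)];
        if len(p)>50:
            r=cv2.minAreaRect((p[:,:2]*1000).astype(np.float32));print('yellow',S[i,4],np.round(r[0],1),np.round(r[1],1),round(r[2],1))
E
python3 lev.py
```

```text
14.35 [ 0.5381 -0.0312  0.1643] [-3.1398e+00  5.0000e-04 -1.5563e+00]
-0.01 69 z 0.0747 x 0.525 0.556
0.01 101 z 0.0705 x 0.525 0.556
0.03 101 z 0.0657 x 0.525 0.555
0.05 103 z 0.061 x 0.524 0.555
0.07 98 z 0.0562 x 0.523 0.554
0.09 104 z 0.0515 x 0.522 0.555
0.11 95 z 0.0431 x 0.523 0.553
0.13 91 z 0.0384 x 0.523 0.552
0.15 133 z 0.0319 x 0.523 0.558
0.17 129 z 0.028 x 0.522 0.559
0.19 99 z 0.0244 x 0.522 0.552
front lip top 0.0495 y 0.2031
top plane slopes x,y, z [-0.0006  0.0326  0.123 ]
yellow 550 [ 679.2 -175.2] [ 41.7 120.3] 2.8
yellow 657 [684.3  -6.9] [ 41.6 119.3] 3.4
yellow 240 [641.8 443.3] [27.2 77.6] 24.8
```

The bar rests at about 0.235 rad, with its handle end near y = -0.014 and z = 0.075. Now I'll fetch weight A at (0.539, -0.260).

Emit:
move_arm:
  rows: "0 0 0 0.0573 0 0 0.045; 0 0 0 0.0573 0 0 0.045; 0 0 0 0.0573 0 0 0.045; 0 0 0 0.0573 0 0 0.045; 0 0 10.5 0 0 0 0.045; 0 0 10.5 0 0 0 0.045; 0 0 10.5 0 0 0 0.045; 0 0 10.5 0 0 0 0.045"

```text
t: 15.4
eef_pos: [0.5408, -0.2592, 0.1632]
ee_rot: [3.141, -0.001, -2.297]
force: [-0.4, 0.7, -0.2]
width: 0.0449
gripper_force: 0.0
```

Emit:
move_arm:
  rows: "0 0 10.5 0 0 0 0.045; 0 0 10.5 0 0 0 0.045; 0 0 10.5 0 0 0 0.045; 0 0 10.5 0 0 0 0.045; 0 0 10.3 0 0 0 0.045; 0 0 0 0 0 0.03 0.045; 0 0 0 0 0 0.03 0.045; 0 0 0 0 0 0 0.045"

```text
t: 16.4
eef_pos: [0.5393, -0.2587, 0.1012]
ee_rot: [3.141, -0.005, 3.08]
force: [-0.3, -0.3, 0.9]
width: 0.045
gripper_force: 0.0
```

Now I'll go down, grip and lift.

Emit:
move_arm:
  rows: "0 0 0 0 -0.001 0.04 0.045; 0 0 0 0 0 0.022 0.045; 0 0 0 0 0 0 0.045; 0 0 0 0 0 0 0.01; 0 0 0 0 0 0 0.01; 0 0 0 0 0 0 0.01; 0 0 0 0 0 0 0.01; 0 0 0 0 0 0 0.01"
  squeeze: 40

```text
t: 17.4
eef_pos: [0.5415, -0.2601, 0.0421]
ee_rot: [-3.141, 0.001, 3.081]
force: [-1.2, 0.3, 6.1]
width: 0.0155
gripper_force: 40.0
```

Emit:
move_arm:
  rows: "0 0 0 0 0 -0.03 0.01; 0 0 0 0 0 -0.06 0.01; 0 0 -10.5 0 0 -0.05 0.01; 0 0 -10.5 0 0 0 0.01; 0 0 -10.5 0 0 0 0.01; 0 0 -10.5 0 0 0 0.01; 0 0 -10.5 0 0 0 0.01; 0 0 -10.5 0 0 0 0.01"

```text
t: 18.4
eef_pos: [0.5398, -0.2595, 0.1797]
ee_rot: [3.138, -0.0, -2.098]
force: [0.6, 0.2, -5.7]
width: 0.0157
gripper_force: 40.0
```

Emit:
move_arm:
  rows: "0 0 -10.4 0 0 0 0.01; 0 0 -10.3 0 0 0 0.01; 0 0 -10.3 0 0 0 0.01; 0 0 0 -0.0569 -0.001 0 0.01; 0 0 0 -0.0569 -0.001 0 0.01; 0 0 0 -0.0569 -0.001 0 0.01; 0 0 0 -0.0569 -0.001 0 0.01; 0 0 0 -0.0569 -0.001 0 0.01"

```text
t: 19.4
eef_pos: [0.5422, 0.0262, 0.1802]
ee_rot: [3.139, -0.0, -1.563]
force: [1.1, -0.2, -5.4]
width: 0.0156
gripper_force: 40.0
```

Emit:
move_arm:
  rows: "0 6.7 0 0 0 0 0.01; 0 6.7 0 0 0 0 0.01; 0 0 0 -0.0097 0 0.0403 0.01; 0 0 0 0 0 0 0.01; 0 0 0 0 0 0 0.01"

```text
t: 20.02
eef_pos: [0.5439, 0.0245, 0.1405]
ee_rot: [3.141, -0.234, -1.562]
force: [0.1, 0.2, -5.3]
width: 0.0162
gripper_force: 40.0
```

Emit:
move_arm:
  rows: "0 0 0 0 0.0034 0.014 0.01; 0 0 0 0 0 0.014 0.01; 0 0 0 0 0 0 0.01"

```text
t: 20.4
eef_pos: [0.5395, 0.0172, 0.1116]
ee_rot: [3.14, -0.235, -1.563]
force: [0.3, -0.3, -6.0]
width: 0.0158
gripper_force: 40.0
```

Emit:
move_arm:
  rows: "0 0 0 0 0 0.004 0.01; 0 0 0 0 0 0 0.01; 0 0 0 0 0 0 0.01"

```text
t: 20.78
eef_pos: [0.5406, 0.0172, 0.1093]
ee_rot: [-3.141, -0.234, -1.562]
force: [-0.6, -0.8, -0.9]
width: 0.0154
gripper_force: 40.0
```

Emit:
move_arm:
  rows: "0 -1.7 0 0.0016 0 0.005 0.01; 0 -1.7 0 0.0016 0 0.005 0.01; 0 0 0 0 0 0 0.01"

```text
t: 21.15
eef_pos: [0.5409, 0.0122, 0.1001]
ee_rot: [-3.14, -0.173, -1.563]
force: [-0.6, 3.1, -1.6]
width: 0.0159
gripper_force: 40.0
```

Emit:
move_arm:
  rows: "0 -1.7 0 0.0016 0 0.005 0.01; 0 -1.7 0 0.0016 0 0.005 0.01; 0 -1.7 0 0.0016 0 0.005 0.01; 0 -1.7 0 0.0016 0 0.005 0.01; 0 0 0 0 0 0 0.01"

```text
t: 21.78
eef_pos: [0.5411, 0.0032, 0.0811]
ee_rot: [-3.14, -0.056, -1.563]
force: [-0.5, 3.1, -0.3]
width: 0.0156
gripper_force: 40.0
```

Emit:
move_arm:
  rows: "0 -1.7 0 0.0016 0 0.005 0.01; 0 -1.7 0 0.0016 0 0.005 0.01; 0 -1.7 0 0.0016 0 0.005 0.01; 0 -1.7 0 0.0016 0 0.005 0.01; 0 0 0 0 0 0 0.01"

```text
t: 22.4
eef_pos: [0.5411, -0.0036, 0.0612]
ee_rot: [-3.141, 0.062, -1.563]
force: [1.1, 3.6, 1.2]
width: 0.0157
gripper_force: 40.0
```

```bash
python3 lev.py
```

```text
22.4 [ 0.5411 -0.0036  0.0612] [-3.141   0.0622 -1.5628]
-0.01 15 z 0.0456 x 0.55 0.56
0.01 71 z 0.0311 x 0.519 0.559
0.03 93 z 0.0228 x 0.525 0.556
0.05 93 z 0.0239 x 0.524 0.555
0.07 95 z 0.0258 x 0.524 0.554
0.09 101 z 0.0276 x 0.523 0.554
0.11 87 z 0.0254 x 0.523 0.552
0.13 90 z 0.027 x 0.522 0.552
0.15 126 z 0.028 x 0.522 0.558
0.17 133 z 0.0297 x 0.522 0.559
0.19 105 z 0.032 x 0.522 0.552
front lip top 0.064 y 0.203
top plane slopes x,y, z [-0.0114  0.0422  0.1264]
yellow 550 [ 679.1 -175.2] [ 41.6 120. ] 2.9
yellow 655 [684.6  -6.8] [ 42.9 118.7] 5.1
yellow 254 [639.8 440.8] [26.6 78.6] 20.3
```

Emit:
move_arm:
  rows: "0 -1.5 0 0.0014 0 0.0044 0.01; 0 -1.5 0 0.0014 0 0.0044 0.01; 0 0 0 0 0 0 0.01; 0 0 0 0 0 0 0.045; 0 0 0 0 0 0 0.045"

```text
t: 23.08
eef_pos: [0.5402, -0.0058, 0.0518]
ee_rot: [3.141, 0.114, -1.562]
force: [-0.3, 0.3, -1.0]
width: 0.0304
gripper_force: 0.0
```

```bash
python3 lev.py
```

```text
23.075 [ 0.5402 -0.0058  0.0518] [ 3.1411  0.1142 -1.5617]
0.01 96 z 0.0311 x 0.517 0.559
0.03 91 z 0.0168 x 0.524 0.555
0.05 94 z 0.0196 x 0.524 0.555
0.07 94 z 0.0224 x 0.524 0.554
0.09 102 z 0.0245 x 0.522 0.554
0.11 87 z 0.0235 x 0.523 0.553
0.13 88 z 0.026 x 0.522 0.552
0.15 124 z 0.0274 x 0.523 0.558
0.17 131 z 0.0301 x 0.522 0.558
0.19 106 z 0.033 x 0.521 0.555
front lip top 0.0661 y 0.203
top plane slopes x,y, z [-0.0107  0.0325  0.1274]
yellow 551 [ 677.2 -175.4] [ 43.2 121. ] 1.7
yellow 657 [684.5  -6.5] [ 42.3 118.4] 4.1
yellow 256 [641.2 440.2] [28.3 78.8] 20.7
```

Emit:
move_arm:
  rows: "0 0 0 0 0 0 0.045; 0 0 0 0 0 -0.02 0.045; 0 0 0 0 0 -0.05 0.045; 0 6.5 0 0 0 -0.05 0.045; 0 0 0 0.05 0.014 0 0.045; 0 0 0 0.05 0.014 0 0.045; 0 0 0 0.05 0.014 0 0.045; 0 0 0 0.05 0.014 0 0.045"

```text
t: 24.12
eef_pos: [0.4857, -0.2214, 0.1708]
ee_rot: [-3.141, 0.001, -1.562]
force: [1.1, -0.0, 1.4]
width: 0.0449
gripper_force: 0.0
```

```bash
python3 lev.py
```

```text
24.125 [ 0.4857 -0.2214  0.1708] [-3.1414e+00  1.4000e-03 -1.5616e+00]
-0.03 31 z 0.0635 x 0.536 0.558
-0.01 138 z 0.0562 x 0.537 0.557
0.01 150 z 0.0402 x 0.519 0.558
0.03 91 z 0.017 x 0.525 0.556
0.05 94 z 0.0197 x 0.524 0.554
0.07 94 z 0.0222 x 0.524 0.554
0.09 102 z 0.0239 x 0.521 0.554
0.11 88 z 0.0232 x 0.524 0.552
0.13 89 z 0.0258 x 0.522 0.552
0.15 122 z 0.0279 x 0.523 0.558
0.17 134 z 0.03 x 0.521 0.559
0.19 108 z 0.0327 x 0.522 0.558
front lip top 0.0661 y 0.203
top plane slopes x,y, z [-0.0104  0.0337  0.1274]
yellow 552 [ 679.1 -175.9] [ 45.2 121. ] 3.8
yellow 656 [684.6  -6.8] [ 42.1 118.6] 4.8
yellow 250 [640.9 439.9] [25.8 77.6] 20.6
```

Emit:
move_arm:
  rows: "0 0 0 0.0355 0.016 0 0.045; 0 0 10.5 0 0 0 0.045; 0 0 10.5 0 0 0 0.045; 0 0 10.5 0 0 0 0.045; 0 0 10.5 0 0 0 0.045; 0 0 10.5 0 0 0 0.045; 0 0 10.5 0 0 0 0.045; 0 0 10.5 0 0 0 0.045"

```text
t: 25.18
eef_pos: [0.4705, -0.2556, 0.1704]
ee_rot: [3.14, -0.0, -2.851]
force: [-0.6, -0.3, 0.4]
width: 0.0452
gripper_force: 0.0
```

Emit:
move_arm:
  rows: "0 0 10.5 0 0 0.03 0.045; 0 0 0 0 0 0.04 0.045; 0 0 0 0 0 0 0.045; 0 0 0 0 0 0 0.045"

```text
t: 25.68
eef_pos: [0.4713, -0.2558, 0.1016]
ee_rot: [3.141, 0.001, -3.028]
force: [0.5, -1.0, 0.6]
width: 0.0451
gripper_force: 0.0
```

Emit:
move_arm:
  rows: "0 0 0 0.001 -0.001 0.04 0.045; 0 0 0 0 0 0.021 0.045; 0 0 0 0 0 0 0.045; 0 0 0 0 0 0 0.01; 0 0 0 0 0 0 0.01; 0 0 0 0 0 0 0.01; 0 0 0 0 0 0 0.01; 0 0 0 0 0 0 0.01"

```text
t: 26.68
eef_pos: [0.4702, -0.2567, 0.0403]
ee_rot: [3.14, 0.001, -3.028]
force: [-1.0, 0.8, 6.2]
width: 0.0158
gripper_force: 40.0
```

Emit:
move_arm:
  rows: "0 0 0 0 0 -0.03 0.01; 0 0 0 0 0 -0.06 0.01; 0 0 -10.5 0 0 -0.05 0.01; 0 0 -10.5 0 0 0 0.01; 0 0 -10.5 0 0 0 0.01; 0 0 -10.5 0 0 0 0.01; 0 0 -10.5 0 0 0 0.01; 0 0 -10.5 0 0 0 0.01"

```text
t: 27.68
eef_pos: [0.4685, -0.2563, 0.1782]
ee_rot: [3.138, 0.002, -1.923]
force: [-0.5, 1.5, -6.5]
width: 0.0157
gripper_force: 40.0
```

Emit:
move_arm:
  rows: "0 0 -10.5 0 0 0 0.01; 0 0 -10.5 0 0 0 0.01; 0 0 0 -0.0612 -0.0138 0 0.01; 0 0 0 -0.0612 -0.0138 0 0.01; 0 0 0 -0.0612 -0.0138 0 0.01; 0 0 0 -0.0612 -0.0138 0 0.01; 0 0 0 -0.0612 -0.0138 0 0.01; 0 0 0 0 0 0 0.01"

```text
t: 28.68
eef_pos: [0.5359, 0.0525, 0.1789]
ee_rot: [3.14, 0.002, -1.558]
force: [-0.5, -1.1, -5.7]
width: 0.0154
gripper_force: 40.0
```

Emit:
move_arm:
  rows: "0 -6.9 0 0 -0.004 0 0.01; 0 0 0 0.0245 0 0.035 0.01; 0 0 0 0 0 0.05 0.01; 0 0 0 0 0 0.025 0.01; 0 0 0 0 0 0 0.01; 0 0 0 0 0 0 0.01"

```text
t: 29.42
eef_pos: [0.5403, 0.0375, 0.0686]
ee_rot: [-3.141, 0.122, -1.562]
force: [0.6, -0.7, -5.0]
width: 0.0158
gripper_force: 40.0
```

Emit:
move_arm:
  rows: "0 0 0 0 0 0.005 0.01; 0 0 0 0 0 0.002 0.01; 0 0 0 0 0 0 0.01; 0 0 0 0 0 0 0.01"

```text
t: 29.92
eef_pos: [0.5401, 0.0387, 0.0612]
ee_rot: [-3.141, 0.122, -1.562]
force: [0.1, -0.0, -5.1]
width: 0.0156
gripper_force: 40.0
```

Emit:
move_arm:
  rows: "0 0 0 -0.004 0 0.002 0.01; 0 0 0 0 0 0.002 0.01; 0 0 0 0 0 0 0.01; 0 0 0 0 0 0 0.01"

```text
t: 30.42
eef_pos: [0.5402, 0.0433, 0.058]
ee_rot: [-3.141, 0.123, -1.562]
force: [-2.0, 1.6, 2.8]
width: 0.0155
gripper_force: 40.0
```

Contact is made, so I'll release and retreat.

Emit:
move_arm:
  rows: "0 0 0 0 0 0 0.045; 0 0 0 0 0 0 0.045; 0 0 0 0 0 0 0.045; 0 0 0 0 0 -0.02 0.045; 0 0 0 0 0 -0.05 0.045; 0 6.9 0 0 0 -0.05 0.045; 0 0 0 0 0 0 0.045"

```text
t: 31.3
eef_pos: [0.5423, 0.0294, 0.1808]
ee_rot: [-3.134, 0.001, -1.56]
force: [-1.1, 0.5, -0.8]
width: 0.0451
gripper_force: 0.0
```

```bash
python3 lev.py; python3 - <<'E'
from h import *
im,d=snap('side','side2');P=cloud('side',d)
for sl in ((.6,.75,-.3,.1),):
    m=(P[...,0]>sl[0])&(P[...,0]<sl[1])&(P[...,1]>sl[2])&(P[...,1]<sl[3])&(P[...,2]>.004)&(P[...,2]<.04)
    n,L,S,C=cv2.connectedComponentsWithStats(m.astype(np.uint8))
    for i in range(1,n):
        if S[i,4]>60:
            p=P[L==i];print(S[i,4],cv2.minAreaRect((p[:,:2]*1000).astype(np.float32)),p[:,2].max())
            k=p[:,2]>.017; print('stop',k.sum(),np.median(p[k],0) if k.any() else '')
E
```

```text
31.3 [0.5423 0.0294 0.1808] [-3.1341e+00  1.5000e-03 -1.5601e+00]
-0.03 35 z 0.0588 x 0.534 0.557
-0.01 134 z 0.0557 x 0.538 0.558
0.01 154 z 0.0397 x 0.517 0.558
0.03 115 z 0.0581 x 0.538 0.558
0.05 153 z 0.0622 x 0.536 0.559
0.07 115 z 0.024 x 0.517 0.554
0.09 100 z 0.024 x 0.522 0.553
0.11 89 z 0.0228 x 0.523 0.553
0.13 86 z 0.0258 x 0.523 0.552
0.15 125 z 0.0274 x 0.522 0.559
0.17 131 z 0.0297 x 0.522 0.559
0.19 107 z 0.0334 x 0.522 0.555
front lip top 0.0662 y 0.2031
top plane slopes x,y, z [-0.0112  0.0321  0.1276]
yellow 553 [ 678.3 -176.3] [ 43.3 120.7] 0.9
yellow 654 [684.6  -7. ] [ 42.4 119.3] 4.2
yellow 249 [640.8 441.3] [28.1 78. ] 21.0
151 ((709.2095947265625, -292.5765075683594), (62.399200439453125, 13.377985954284668), 14.811040878295898) 0.039922948991550244
stop 98 [ 0.71296212 -0.29187957  0.02814656]
239 ((677.2301025390625, -173.4527130126953), (40.69167709350586, 120.14321899414062), 2.336864709854126) 0.025821825350116567
stop 41 [ 0.67519713 -0.15523028  0.02264613]
355 ((683.6327514648438, -4.721843719482422), (41.062767028808594, 121.85559844970703), 5.181981563568115) 0.026438410961067582
stop 53 [0.68418812 0.01295278 0.02294303]
```

```bash
python3 - <<'E'
from h import *
for n in('scene0','side0'):
    im=cv2.imread(f'pics/{n}.png');P=cloud(n[:-1],np.load(f'pics/{n}.npy'))
    m=(colmask(im,(60,100,10),(90,255,200))>0)&(P[...,0]>.68)&(P[...,0]<.85)&(P[...,1]>.15)&(P[...,1]<.36)
    p=P[m];print(n,len(p),p.min(0).round(3),p.max(0).round(3),np.percentile(p,[3,97],axis=0).round(3))
E
```

```text
scene0 2955 [0.713 0.189 0.002] [0.803 0.315 0.053] [[0.722 0.197 0.005]
 [0.799 0.306 0.051]]
side0 2137 [ 0.709  0.19  -0.001] [0.837 0.321 0.053] [[0.715 0.2   0.005]
 [0.797 0.318 0.052]]
```

Emit:
move_arm:
  rows: "0 0 -4 0.04 -0.04 0 0.05; 0 0 0 0.036 -0.045 0 0.05; 0 0 0 0 -0.045 0.03 0.05; 0 0 0 0 -0.013 0.04 0.05; 0 0 0 0 0 0 0.05; 0 0 0 0 0 0 0.05"

```text
t: 32.15
eef_pos: [0.6856, -0.0393, 0.1065]
ee_rot: [3.141, 0.001, -1.493]
force: [1.2, -0.4, 1.5]
width: 0.0502
gripper_force: 0.0
```

Emit:
move_arm:
  rows: "0 0 0 0.0149 -0.0013 0.04 0.05; 0 0 0 0 0 0.04 0.05; 0 0 0 0 0 0.0165 0.05; 0 0 0 0 0 0 0.05; 0 0 0 0 0 0 0.02; 0 0 0 0 0 0 0.02; 0 0 0 0 0 0 0.02; 0 0 0 0 0 0 0.02"
  squeeze: 40

```text
t: 33.15
eef_pos: [0.6889, -0.0533, 0.0113]
ee_rot: [-3.14, 0.002, -1.492]
force: [-1.6, 1.6, 7.7]
width: 0.0293
gripper_force: 40.0
```

Emit:
move_arm:
  rows: "0 0 0 0 0 -0.03 0.02; 0 0 3.7 0 0 0 0.02; 0 0 0 -0.047 0.0173 0 0.02; 0 0 0 -0.047 0.0173 0 0.02; 0 0 0 -0.047 0.0173 0 0.02; 0 0 0 0 0 0 0.02; 0 0 0 0 0 0 0.02"

```text
t: 34.02
eef_pos: [0.6345, 0.087, 0.0404]
ee_rot: [-3.141, 0.002, -1.556]
force: [0.3, -0.6, -0.6]
width: 0.0293
gripper_force: 40.0
```

```bash
cat > pad.py <<'E'
from h import *
import sys
s=arm.get_state();print(s['t'],s['eef_pos'].round(4),s['ee_rot'].round(4))
x0=float(sys.argv[1])
for n in('scene','side'):
    im,d=snap(n,f'pad{n}{int(s["t"]*100)}');P=cloud(n,d)
    near=(abs(P[...,0]-x0)<.06)&(P[...,1]>.02)&(P[...,1]<.3)&(P[...,2]<.08)
    m=(colmask(im,(20,120,60),(35,255,255))>0)&near
    if m.sum()>20:
        p=P[m]; print(n,m.sum(),cv2.minAreaRect((p[:,:2]*1000).astype(np.float32)),'z',np.percentile(p[:,2],[5,50,95]).round(4),'ymax',np.percentile(p[:,1],99).round(4))
        f=p[p[:,1]>np.percentile(p[:,1],99)-.025]; print('front x range',np.percentile(f[:,0],[2,98]).round(4))
E
python3 pad.py .635
```

```text
34.025 [0.6345 0.087  0.0404] [-3.1414e+00  1.8000e-03 -1.5561e+00]
scene 458 ((615.0486450195312, 158.11952209472656), (71.04058837890625, 80.04080963134766), 89.8291244506836) z [0.0293 0.0352 0.0388] ymax 0.193
front x range [0.6129 0.6535]
side 130 ((635.3438110351562, 97.98477172851562), (31.213712692260742, 46.496559143066406), 9.250351905822754) z [0.035  0.0369 0.0386] ymax 0.1217
front x range [0.6192 0.6483]
```

Emit:
move_arm:
  rows: "0 0 0 0 0 0.018 0.02; 0 0 0 0 0 0.01 0.02; 0 0 0 0 0 0 0.02; 0 0 0 -0.012 0 0 0.02; 0 0 0 -0.012 0 0 0.02; 0 0 0 -0.012 0 0 0.02; 0 0 0 -0.01 0 0 0.02; 0 0 0 0 0 0 0.02"

```text
t: 35.12
eef_pos: [0.6338, 0.1338, 0.0123]
ee_rot: [-3.142, 0.002, -1.556]
force: [0.1, -0.2, -1.4]
width: 0.029
gripper_force: 40.0
```

Emit:
move_arm:
  rows: "0 0 0 -0.005 0 0 0.02; 0 0 0 -0.004 0 0 0.02; 0 0 0 0 0 0 0.02"

```text
t: 35.5
eef_pos: [0.6338, 0.1419, 0.0123]
ee_rot: [-3.142, 0.002, -1.557]
force: [-0.2, -0.8, -0.5]
width: 0.0294
gripper_force: 40.0
```

Emit:
move_arm:
  rows: "0 0 0 -0.0025 0 0 0.02; 0 0 0 0 0 0 0.02"

```text
t: 35.75
eef_pos: [0.6338, 0.1443, 0.0123]
ee_rot: [-3.141, 0.002, -1.557]
force: [-0.1, 0.8, -0.9]
width: 0.029
gripper_force: 40.0
```

Emit:
move_arm:
  rows: "0 0 0 -0.002 0 0 0.02; 0 0 0 0 0 0 0.02"

```text
t: 36.0
eef_pos: [0.6337, 0.1464, 0.0123]
ee_rot: [-3.142, 0.002, -1.557]
force: [0.4, -0.4, -0.1]
width: 0.0291
gripper_force: 40.0
```

Emit:
move_arm:
  rows: "0 0 0 -0.0015 0 0 0.02; 0 0 0 0 0 0 0.02"

```text
t: 36.25
eef_pos: [0.6336, 0.1477, 0.0123]
ee_rot: [3.141, 0.002, -1.557]
force: [0.2, 0.7, 0.2]
width: 0.0291
gripper_force: 40.0
```

Emit:
move_arm:
  rows: "0 0 0 -0.001 0 0 0.02; 0 0 0 0 0 0 0.02"

```text
t: 36.5
eef_pos: [0.6334, 0.148, 0.0121]
ee_rot: [3.141, 0.001, -1.557]
force: [0.9, -4.8, -1.2]
width: 0.0293
gripper_force: 40.0
```

Emit:
move_arm:
  rows: "0 0 0 -0.001 0 0 0.02; 0 0 0 0 0 0 0.02"

```text
t: 36.75
eef_pos: [0.6332, 0.1482, 0.012]
ee_rot: [3.14, -0.0, -1.558]
force: [1.0, -8.3, -0.9]
width: 0.0289
gripper_force: 40.0
```

The stop met the foot at y = 0.148, with 5 to 8 N, as predicted. I'll relieve the push, release and rise.

Emit:
move_arm:
  rows: "0 0 0 0.0014 0 0.0008 0.02; 0 0 0 0 0 0 0.02; 0 0 0 0 0 0 0.045; 0 0 0 0 0 0 0.045; 0 0 0 0 0 -0.03 0.045; 0 0 0 0.03 0 -0.06 0.045; 0 0 0 0.05 0 -0.03 0.045; 0 0 0 0.06 0 0 0.045"

```text
t: 37.75
eef_pos: [0.6378, 0.0106, 0.131]
ee_rot: [-3.135, 0.003, -1.554]
force: [0.9, -0.5, -0.8]
width: 0.0448
gripper_force: 0.0
```

```bash
python3 pad.py .634;python3 lev.py | tail -6; python3 - <<'E'
from h import *
im,d=snap('side','side3');P=cloud('side',d)
m=(P[...,0]>.55)&(P[...,0]<.8)&(P[...,1]>-.27)&(P[...,1]<.1)&(P[...,2]>.004)&(P[...,2]<.035)
n,L,S,C=cv2.connectedComponentsWithStats(m.astype(np.uint8))
for i in range(1,n):
    if S[i,4]>60:
        p=P[L==i];print(S[i,4],cv2.minAreaRect((p[:,:2]*1000).astype(np.float32)),p[:,2].max());k=p[:,2]>.017; print('stop',k.sum(),np.median(p[k],0) if k.any() else '')
E
```

```text
37.75 [0.6378 0.0106 0.131 ] [-3.1347  0.0035 -1.5542]
scene 617 ((638.5158081054688, 194.69674682617188), (122.660400390625, 47.79084396362305), 83.1068344116211) z [0.0011 0.0064 0.0089] ymax 0.253
front x range [0.636  0.6655]
front lip top 0.0662 y 0.203
top plane slopes x,y, z [-0.0116  0.0316  0.1276]
yellow 552 [ 677.6 -175.9] [ 41.5 121.8] 1.3
yellow 414 [668.7 171.1] [32.1 72.1] 1.3
yellow 219 [662.3 235.8] [38.8 31.3] 84.9
yellow 256 [640.7 440.5] [28.4 78.1] 19.9
181 ((676.0377807617188, -169.652099609375), (39.935916900634766, 116.4448471069336), 0.5440596342086792) 0.026005806508211937
stop 28 [ 0.68334767 -0.15509395  0.02259571]
```

```bash
python3 - <<'E'
from h import *
import glob
im=cv2.imread(sorted(glob.glob('pics/lev*.png'),key=lambda f:int(f[8:-4]))[-1])[160:360,260:512];cv2.imwrite('pics/c3.png',cv2.resize(im,None,fx=3,fy=2.9,interpolation=2))
E
```

```text
(no output)
```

View pics/c3.png

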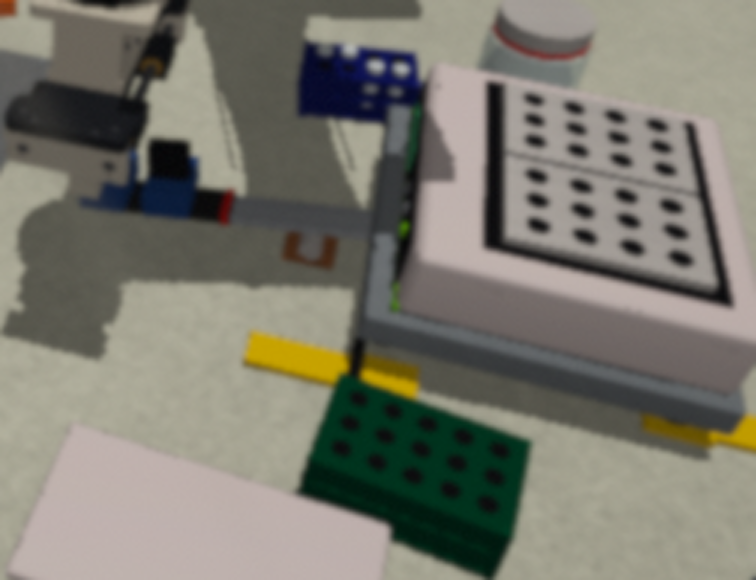

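The pad was knocked about 35 mm towards the green rack; its stop is now at (357,355) in the crop. I'll regrip it, draw it out, realign and reinsert.

Emit:
move_arm:
  rows: "0 0 0 -0.0462 -0.0111 0 0.048; 0 0 0 -0.0462 -0.0111 0 0.048; 0 0 0 -0.0462 -0.0111 0 0.048; 0 0 0 0 0 0.05 0.048; 0 0 0 0 0 0.03 0.048; 0 0 0 0 0 0 0.048; 0 0 0 0 0 0 0.048"

```text
t: 38.83
eef_pos: [0.6677, 0.1504, 0.0486]
ee_rot: [-3.14, 0.002, -1.556]
force: [-0.2, -0.5, 1.1]
width: 0.0479
gripper_force: 0.0
```

Emit:
move_arm:
  rows: "0 0 0 0 -0.001 0.025 0.048; 0 0 0 0 0 0.0125 0.048; 0 0 0 0 0 0 0.048; 0 0 0 0 0 0 0.02; 0 0 0 0 0 0 0.02; 0 0 0 0 0 0 0.02; 0 0 0 0 0 0 0.02"

```text
t: 39.7
eef_pos: [0.6684, 0.1497, 0.0108]
ee_rot: [-3.141, 0.002, -1.557]
force: [-1.4, 0.1, 5.4]
width: 0.0291
gripper_force: 40.0
```

```bash
python3 pad.py .66
```

```text
39.7 [0.6684 0.1497 0.0108] [-3.1405e+00  2.1000e-03 -1.5568e+00]
scene 280 ((678.0347290039062, 225.1466827392578), (58.91749954223633, 79.011474609375), 88.18309783935547) z [0.0042 0.0071 0.0483] ymax 0.254
front x range [0.6404 0.7159]
```

Emit:
move_arm:
  rows: "0 0 0 0 0 -0.0015 0.02; 0 0 0 0.02 0 0 0.02; 0 0 0 0.02 0 0 0.02; 0 0 0 0.02 0 0 0.02; 0 0 0 0.002 0 -0.028 0.02; 0 0 0 0 0.034 0 0.02; 0 0 0 0 0 0 0.02; 0 0 0 0 0 0 0.02"

```text
t: 40.8
eef_pos: [0.6352, 0.0862, 0.0395]
ee_rot: [-3.141, 0.002, -1.557]
force: [-0.2, 0.0, -0.8]
width: 0.0292
gripper_force: 40.0
```

```bash
sed -i 's/(P\[...,2\]<.08)/(P[...,2]<.045)\&(P[...,2]>.003)/' pad.py; python3 pad.py .634; python3 - <<'E'
from h import *
import glob
f=sorted(glob.glob('pics/padscene*.npy'),key=lambda f:int(f[13:-4]))[-1];P=cloud('scene',np.load(f));im=cv2.imread(f[:-3]+'png')
m=(colmask(im,(20,120,60),(35,255,255))>0)&(P[...,2]<.045)&(P[...,2]>.033)&(abs(P[...,0]-.634)<.05)&(P[...,1]>.1)&(P[...,1]<.3)
p=P[m]
for a in np.arange(.1,.2,.008):
    k=(p[:,1]>a)&(p[:,1]<a+.008)
    if k.sum()>8: print(round(a+.004,3),k.sum(),np.percentile(p[k,0],[3,97]).round(4),np.median(p[k,2]).round(4))
E
```

```text
40.8 [0.6352 0.0862 0.0395] [-3.1411e+00  1.8000e-03 -1.5574e+00]
scene 430 ((635.7424926757812, 156.8802947998047), (41.385108947753906, 69.99864196777344), 2.0523521900177) z [0.0298 0.0349 0.0371] ymax 0.1907
front x range [0.6156 0.655 ]
side 133 ((636.08740234375, 96.17208862304688), (31.31184196472168, 50.1828727722168), 10.851264953613281) z [0.0351 0.0366 0.0383] ymax 0.1207
front x range [0.6198 0.6483]
0.12 11 [0.6215 0.6501] 0.0356
0.128 38 [0.6214 0.6494] 0.0351
0.136 37 [0.6221 0.6501] 0.0352
0.144 25 [0.6213 0.6559] 0.0352
0.152 35 [0.6161 0.6559] 0.0354
0.16 50 [0.6155 0.6546] 0.0352
0.168 48 [0.6163 0.6539] 0.0351
0.176 50 [0.6161 0.6542] 0.0347
0.184 48 [0.6162 0.6536] 0.0353
0.192 23 [0.6182 0.6538] 0.0346
```

Emit:
move_arm:
  rows: "0 0 0 0 0.002 0.018 0.02; 0 0 0 0 0 0.0092 0.02; 0 0 0 0 0 0 0.02; 0 0 0 -0.014 0 0 0.02; 0 0 0 -0.014 0 0 0.02; 0 0 0 -0.014 0 0 0.02; 0 0 0 -0.01 0 0 0.02; 0 0 0 0 0 0 0.02"

```text
t: 41.9
eef_pos: [0.632, 0.14, 0.0122]
ee_rot: [-3.142, 0.002, -1.556]
force: [-0.2, 0.1, -0.2]
width: 0.0292
gripper_force: 40.0
```

Emit:
move_arm:
  rows: "0 0 0 -0.003 0 0 0.02; 0 0 0 -0.002 0 0 0.02; 0 0 0 0 0 0 0.02"

```text
t: 42.28
eef_pos: [0.632, 0.1438, 0.0122]
ee_rot: [-3.142, 0.002, -1.557]
force: [-0.3, 0.2, -1.0]
width: 0.029
gripper_force: 40.0
```

Emit:
move_arm:
  rows: "0 0 0 -0.0015 0 0 0.02; 0 0 0 0 0 0 0.02"

```text
t: 42.52
eef_pos: [0.632, 0.1454, 0.0122]
ee_rot: [-3.142, 0.002, -1.557]
force: [0.5, -0.6, -1.1]
width: 0.0292
gripper_force: 40.0
```

Emit:
move_arm:
  rows: "0 0 0 -0.0015 0 0 0.02; 0 0 0 0 0 0 0.02"

```text
t: 42.78
eef_pos: [0.632, 0.1471, 0.0122]
ee_rot: [-3.142, 0.002, -1.557]
force: [0.0, -0.0, 0.2]
width: 0.029
gripper_force: 40.0
```

Emit:
move_arm:
  rows: "0 0 0 -0.0012 0 0 0.02; 0 0 0 0 0 0 0.02"

```text
t: 43.02
eef_pos: [0.6319, 0.1483, 0.0122]
ee_rot: [3.142, 0.002, -1.557]
force: [-1.0, -0.2, -0.1]
width: 0.0291
gripper_force: 40.0
```

Emit:
move_arm:
  rows: "0 0 0 -0.001 0 0 0.02; 0 0 0 0 0 0 0.02"

```text
t: 43.28
eef_pos: [0.6319, 0.1491, 0.0122]
ee_rot: [3.142, 0.002, -1.557]
force: [0.3, -0.6, -1.3]
width: 0.0291
gripper_force: 40.0
```

Emit:
move_arm:
  rows: "0 0 0 -0.001 0 0 0.02; 0 0 0 0 0 0 0.02"

```text
t: 43.52
eef_pos: [0.6317, 0.1495, 0.012]
ee_rot: [3.141, 0.001, -1.557]
force: [0.7, -4.6, -1.1]
width: 0.029
gripper_force: 40.0
```

Emit:
move_arm:
  rows: "0 0 0 -0.001 0 0 0.02; 0 0 0 0 0 0 0.02"

```text
t: 43.78
eef_pos: [0.6315, 0.1496, 0.0119]
ee_rot: [3.14, 0.0, -1.558]
force: [1.2, -8.9, -1.1]
width: 0.029
gripper_force: 40.0
```

Emit:
move_arm:
  rows: "0 0 0 -0.001 0 0 0.02; 0 0 0 0 0 0 0.02"

```text
t: 44.02
eef_pos: [0.6313, 0.1498, 0.0117]
ee_rot: [3.14, -0.001, -1.558]
force: [2.7, -12.0, -1.8]
width: 0.0289
gripper_force: 40.0
```

Emit:
move_arm:
  rows: "0 0 0 0.002 0 0.0005 0.02; 0 0 0 0 0 0 0.02; 0 0 0 0 0 0 0.045; 0 0 0 0 0 0 0.045; 0 0 0 0 0 -0.03 0.045; 0 0 0 0.03 0 -0.05 0.045; 0 0 0 0.06 -0.008 0 0.045; 0 0 0 0.06 -0.008 0 0.045"

```text
t: 45.02
eef_pos: [0.6509, 0.0002, 0.0929]
ee_rot: [-3.139, 0.003, -1.555]
force: [0.7, 0.4, 0.5]
width: 0.045
gripper_force: 0.0
```

Emit:
move_arm:
  rows: "0 0 0 0.06 -0.008 0 0.045; 0 0 0 0.06 -0.008 0 0.045; 0 0 0 0.06 -0.008 0 0.045; 0 0 0 0.04 -0.005 0 0.045; 0 0 0 0 0 0 0.045; 0 0 0 0 0 0 0.045"

```text
t: 45.78
eef_pos: [0.6821, -0.2188, 0.0909]
ee_rot: [-3.141, 0.002, -1.557]
force: [0.0, 0.2, -1.0]
width: 0.0449
gripper_force: 0.0
```

```bash
python3 lev.py | tail -6; python3 pad.py .633; python3 - <<'E'
from h import *
im,d=snap('scene','p2');P=cloud('scene',d)
m=(colmask(im,(20,120,60),(35,255,255))>0)&(P[...,2]<.012)&(P[...,2]>.003)&(P[...,0]<.72)&(P[...,0]>.6)
p=P[m]
for a in list(np.arange(-.24,-.1,.012))+list(np.arange(.13,.26,.012)):
    k=(p[:,1]>a)&(p[:,1]<a+.012)
    if k.sum()>8: print(round(a+.006,3),k.sum(),np.percentile(p[k,0],[3,97]).round(4),np.mean(np.percentile(p[k,0],[3,97])).round(4))
k=p[:,1]<0;print(p[k,1].min(),p[k,1].max(),p[~k,1].min(),p[~k,1].max())
E
```

```text
0.19 107 z 0.0329 x 0.521 0.555
front lip top 0.0663 y 0.2031
top plane slopes x,y, z [-0.0105  0.0327  0.1275]
yellow 550 [ 678.3 -175.2] [ 41.2 120.6] 1.6
yellow 559 [634.7 194.4] [119.8  36.3] 89.5
yellow 264 [639.6 440.1] [27.7 79.9] 19.1
45.825 [ 0.6821 -0.2183  0.0911] [-3.1414e+00  2.0000e-03 -1.5563e+00]
scene 512 ((637.9922485351562, 193.7738494873047), (121.97467041015625, 43.72163009643555), 78.33480834960938) z [0.0041 0.0068 0.0095] ymax 0.2525
front x range [0.6357 0.6676]
-0.234 29 [0.6651 0.6936] 0.6793
-0.222 47 [0.6642 0.6942] 0.6792
-0.21 49 [0.6657 0.694 ] 0.6798
-0.198 51 [0.6652 0.6938] 0.6795
-0.186 48 [0.6649 0.6932] 0.679
-0.174 41 [0.6642 0.6932] 0.6787
-0.162 13 [0.6637 0.6988] 0.6813
-0.15 73 [0.6593 0.6975] 0.6784
-0.138 67 [0.657  0.6969] 0.6769
-0.126 67 [0.6588 0.6968] 0.6778
-0.114 33 [0.6593 0.6958] 0.6776
0.136 36 [0.6179 0.6477] 0.6328
0.148 63 [0.6194 0.6474] 0.6334
0.16 60 [0.6184 0.6477] 0.633
0.172 61 [0.6176 0.6466] 0.6321
0.184 61 [0.6186 0.6465] 0.6326
0.196 59 [0.6184 0.6469] 0.6327
0.208 38 [0.6202 0.6524] 0.6363
0.22 36 [0.636  0.6525] 0.6443
0.232 36 [0.6369 0.6519] 0.6444
0.244 39 [0.6365 0.6531] 0.6448
0.256 14 [0.6379 0.6509] 0.6444
-0.23602712967287734 -0.1147706267302285 0.1345279976340781 0.47322339772443933
```

Emit:
move_arm:
  rows: "0 0 0 0.005 0.003 0.04 0.048; 0 0 0 0 0 0.03 0.048; 0 0 0 0 0 0.01 0.048; 0 0 0 0 0 0 0.048; 0 0 0 0 0 0 0.02; 0 0 0 0 0 0 0.02; 0 0 0 0 0 0 0.02; 0 0 0 0 0 0 0.02"

```text
t: 46.98
eef_pos: [0.6797, -0.2243, 0.0123]
ee_rot: [-3.14, 0.001, -1.557]
force: [-1.7, 1.6, 7.8]
width: 0.0288
gripper_force: 39.9
```

Emit:
move_arm:
  rows: "0 0 0 0 0 -0.06 0.02; 0 0 0 0 0 -0.06 0.02; 0 0 0 -0.0445 0.0331 0 0.02; 0 0 0 -0.0445 0.0331 0 0.02; 0 0 0 -0.0445 0.0331 0 0.02; 0 0 0 -0.0445 0.0331 0 0.02; 0 0 0 -0.0445 0.0331 0 0.02; 0 0 0 -0.0445 0.0331 0 0.02"

```text
t: 47.98
eef_pos: [0.4757, 0.0409, 0.1317]
ee_rot: [-3.141, 0.002, -1.557]
force: [0.5, 1.2, -1.5]
width: 0.0291
gripper_force: 39.9
```

Emit:
move_arm:
  rows: "0 0 0 -0.0445 0.0331 0 0.02; 0 0 0 0 0 0.045 0.02; 0 0 0 0 0 0.045 0.02; 0 0 0 0 0 0 0.02; 0 0 0 0 0 0 0.02"

```text
t: 48.6
eef_pos: [0.4439, 0.0842, 0.0427]
ee_rot: [-3.141, 0.002, -1.557]
force: [0.5, 0.1, 0.6]
width: 0.0291
gripper_force: 39.9
```

```bash
python3 lev.py | grep -E 'lip|plane|yellow'; cat > pe.py <<'E'
from h import *
import sys
x0=float(sys.argv[1]);z0,z1=float(sys.argv[2]),float(sys.argv[3])
for n in('scene','side'):
    im,d=snap(n,'pe'+n);P=cloud(n,d)
    m=(colmask(im,(20,120,60),(35,255,255))>0)&(P[...,2]<z1)&(P[...,2]>z0)&(abs(P[...,0]-x0)<.05)&(P[...,1]>.03)&(P[...,1]<.3)
    p=P[m]
    if len(p)<20: print(n,'none');continue
    print(n,'y',np.percentile(p[:,1],[1,99]).round(4),'z',np.median(p[:,2]).round(4))
    for a in np.arange(.03,.28,.012):
        k=(p[:,1]>a)&(p[:,1]<a+.012)
        if k.sum()>8: print(round(a+.006,3),k.sum(),np.percentile(p[k,0],[3,97]).round(4),np.mean(np.percentile(p[k,0],[3,97])).round(4))
s=arm.get_state();print(s['t'],s['eef_pos'].round(4))
E
python3 pe.py .444 .025 .06
```

```text
front lip top 0.0663 y 0.2032
top plane slopes x,y, z [-0.0128  0.0308  0.1276]
yellow 541 [634.2 194.5] [120.8  34.7] 86.4
yellow 247 [641.6 441. ] [28.4 77.7] 22.0
scene y [0.0982 0.1917] z 0.0368
0.096 11 [0.4532 0.4607] 0.457
0.108 17 [0.4535 0.4596] 0.4565
0.12 31 [0.4309 0.459 ] 0.4449
0.132 44 [0.4304 0.4594] 0.4449
0.144 36 [0.4303 0.4634] 0.4469
0.156 57 [0.4267 0.4633] 0.445
0.168 57 [0.4236 0.4627] 0.4432
0.18 58 [0.4231 0.4616] 0.4423
0.192 31 [0.4234 0.4607] 0.4421
side y [0.075  0.1219] z 0.0389
0.084 37 [0.4326 0.4578] 0.4452
0.096 40 [0.4309 0.4589] 0.4449
0.108 36 [0.4301 0.4563] 0.4432
0.12 26 [0.429  0.4562] 0.4426
48.75 [0.4443 0.0845 0.0432]
```

Emit:
move_arm:
  rows: "0 0 1.4 0 0.002 0.018 0.02; 0 0 0 0 0 0.0115 0.02; 0 0 0 0 0 0 0.02; 0 0 0 -0.014 0 0 0.02; 0 0 0 -0.014 0 0 0.02; 0 0 0 -0.014 0 0 0.02; 0 0 0 -0.01 0 0 0.02; 0 0 0 0 0 0 0.02"

```text
t: 49.75
eef_pos: [0.4417, 0.137, 0.0122]
ee_rot: [-3.141, 0.002, -1.58]
force: [0.5, 0.1, -0.2]
width: 0.0286
gripper_force: 40.0
```

Emit:
move_arm:
  rows: "0 0 0 -0.003 0 0 0.02; 0 0 0 -0.002 0 0 0.02; 0 0 0 0 0 0 0.02"

```text
t: 50.12
eef_pos: [0.4418, 0.141, 0.0122]
ee_rot: [-3.142, 0.002, -1.582]
force: [0.1, -0.2, -0.3]
width: 0.0291
gripper_force: 40.0
```

```bash
python3 pe.py .444 .003 .02 | grep -v none
```

```text
scene y [0.1536 0.2029] z 0.0069
0.156 9 [0.4554 0.464 ] 0.4597
0.18 19 [0.4299 0.4584] 0.4441
0.192 38 [0.4286 0.4557] 0.4421
0.204 21 [0.4295 0.4624] 0.446
50.225 [0.4417 0.1409 0.0122]
```

Emit:
move_arm:
  rows: "0 0 0 -0.0015 0 0 0.02; 0 0 0 0 0 0 0.02"

```text
t: 50.48
eef_pos: [0.4418, 0.1426, 0.0122]
ee_rot: [3.142, 0.002, -1.582]
force: [-0.6, 0.6, -0.7]
width: 0.0291
gripper_force: 40.0
```

Emit:
move_arm:
  rows: "0 0 0 -0.0015 0 0 0.02; 0 0 0 0 0 0 0.02"

```text
t: 50.72
eef_pos: [0.4414, 0.1436, 0.012]
ee_rot: [3.141, 0.001, -1.582]
force: [1.8, -3.8, -0.3]
width: 0.0288
gripper_force: 39.9
```

Emit:
move_arm:
  rows: "0 0 0 -0.001 0 0 0.02; 0 0 0 0 0 0 0.02"

```text
t: 50.98
eef_pos: [0.441, 0.1438, 0.0119]
ee_rot: [3.14, -0.0, -1.582]
force: [2.3, -6.5, -0.6]
width: 0.0289
gripper_force: 39.9
```

Emit:
move_arm:
  rows: "0 0 0 -0.001 0 0 0.02; 0 0 0 0 0 0 0.02"

```text
t: 51.22
eef_pos: [0.4407, 0.144, 0.0117]
ee_rot: [3.139, -0.001, -1.582]
force: [3.3, -9.1, -1.3]
width: 0.029
gripper_force: 40.0
```

Contact at y = 0.1436. I'll relieve, release, rise and check.

Emit:
move_arm:
  rows: "0 0 0 0.0022 0 0.0005 0.02; 0 0 0 0 0 0 0.02; 0 0 0 0 0 0 0.045; 0 0 0 0 0 0 0.045; 0 0 0 0 0 -0.03 0.045; 0 0 0 0.03 0 -0.06 0.045; 0 0 0 0.06 0 -0.06 0.045; 0 0 0 0.06 0 0 0.045"

```text
t: 52.22
eef_pos: [0.4431, 0.0121, 0.1455]
ee_rot: [-3.133, 0.005, -1.578]
force: [0.4, -0.3, -0.3]
width: 0.045
gripper_force: 0.0
```

```bash
python3 lev.py; python3 pe.py .443 .003 .02; python3 pe.py .633 .003 .02; python3 - <<'E'
from h import *
im=cv2.imread('pics/pescene.png')[140:340,230:512];cv2.imwrite('pics/c4.png',cv2.resize(im,None,fx=2.8,fy=2.8,interpolation=2))
E
```

```text
52.225 [0.4431 0.0121 0.1455] [-3.1335  0.0051 -1.5782]
-0.03 33 z 0.0608 x 0.538 0.557
-0.01 135 z 0.0562 x 0.538 0.558
0.01 155 z 0.0389 x 0.516 0.557
0.03 114 z 0.0583 x 0.535 0.556
0.05 153 z 0.0627 x 0.534 0.558
0.07 109 z 0.0235 x 0.517 0.559
0.09 102 z 0.0238 x 0.523 0.554
0.11 86 z 0.0231 x 0.523 0.552
0.13 89 z 0.0256 x 0.523 0.552
0.15 122 z 0.0272 x 0.523 0.558
0.17 135 z 0.0298 x 0.522 0.559
0.19 108 z 0.0335 x 0.521 0.554
front lip top 0.0662 y 0.2031
top plane slopes x,y, z [-0.0118  0.032   0.1275]
yellow 259 [442.9 168.1] [34.2 71.3] 0.5
yellow 538 [633.7 194.7] [120.2  35.3] 86.6
yellow 243 [642.1 441.6] [27.6 76.6] 23.7
scene y [0.1332 0.204 ] z 0.0063
0.132 18 [0.4283 0.4562] 0.4423
0.144 40 [0.4296 0.4575] 0.4436
0.156 40 [0.4288 0.4573] 0.443
0.168 37 [0.4271 0.4558] 0.4414
0.18 39 [0.4316 0.4582] 0.4449
0.192 39 [0.4289 0.4573] 0.4431
0.204 24 [0.428  0.4599] 0.444
side none
52.375 [0.4402 0.0096 0.1421]
scene y [0.1357 0.2528] z 0.0067
0.132 16 [0.6201 0.6463] 0.6332
0.144 60 [0.6189 0.6475] 0.6332
0.156 62 [0.6179 0.6481] 0.633
0.168 60 [0.6187 0.6479] 0.6333
0.18 61 [0.6192 0.6471] 0.6331
0.192 60 [0.618  0.6474] 0.6327
0.204 45 [0.6173 0.6511] 0.6342
0.216 29 [0.6351 0.6527] 0.6439
0.228 39 [0.6363 0.6526] 0.6444
0.24 38 [0.6368 0.6518] 0.6443
0.252 27 [0.6358 0.6519] 0.6439
side none
52.475 [0.4406 0.0115 0.1417]
```

View pics/c4.png

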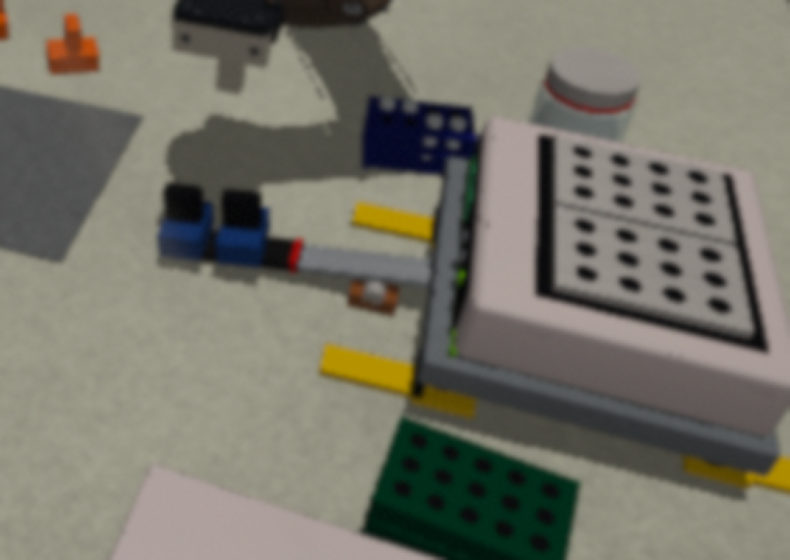

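Both pads are in, with tabs at (390,220) and (365,365) in the crop and the weights at (190,225) and (240,230). Now I'll unload, taking the inner weight first.

Emit:
move_arm:
  rows: "0 0 -1.2 -0.0105 -0.05 0 0.045; 0 0 0 -0.0105 -0.05 0 0.045; 0 -7 0 0 0 0 0.045; 0 0 0 0 0 0 0.045; 0 0 0 0 0 0 0.045"

```text
t: 53.1
eef_pos: [0.5401, 0.0328, 0.1413]
ee_rot: [3.141, 0.122, -1.56]
force: [-0.5, -0.6, 1.2]
width: 0.045
gripper_force: 0.0
```

Emit:
move_arm:
  rows: "0 0 0 -0.0005 0 0.04 0.045; 0 0 0 0 0 0.03 0.045; 0 0 0 0 0 0.012 0.045; 0 0 0 0 0 0 0.045; 0 0 0 0 0 0 0.01; 0 0 0 0 0 0 0.01; 0 0 0 0 0 0 0.01; 0 0 0 0 0 0 0.01"

```text
t: 54.1
eef_pos: [0.5403, 0.0429, 0.0608]
ee_rot: [-3.141, 0.124, -1.561]
force: [-1.5, 0.2, 3.5]
width: 0.016
gripper_force: 39.7
```

Emit:
move_arm:
  rows: "0 0 0 0 0 -0.005 0.01; 0 0 0 0 0 -0.015 0.01; 0 0 0 0 0 -0.05 0.01; 0 0 0 0 0 -0.06 0.01; 0 7 0 0 0 0 0.01; 0 0 0 0 0 0 0.01"

```text
t: 54.85
eef_pos: [0.5398, 0.0278, 0.1901]
ee_rot: [-3.141, 0.002, -1.559]
force: [-1.2, 1.4, -6.8]
width: 0.0157
gripper_force: 40.0
```

Emit:
move_arm:
  rows: "0 0 0 0.0536 0.001 0 0.01; 0 0 0 0.0536 0.001 0 0.01; 0 0 0 0.0536 0.001 0 0.01; 0 0 0 0.0536 0.001 0.02 0.01; 0 0 0 0.0536 0.001 0.03 0.01; 0 0 0 0 0 0.05 0.01; 0 0 0 0 0 0.038 0.01; 0 0 0 0 0 0 0.01"

```text
t: 55.85
eef_pos: [0.5354, -0.2408, 0.0478]
ee_rot: [3.135, 0.004, -1.562]
force: [-0.4, -0.1, -5.3]
width: 0.0158
gripper_force: 40.0
```

Emit:
move_arm:
  rows: "0 0 0 0 0 0.006 0.01; 0 0 0 0 0 0.003 0.01; 0 0 0 0 0 0 0.01; 0 0 0 0 0 0 0.01"

```text
t: 56.35
eef_pos: [0.5392, -0.2408, 0.0434]
ee_rot: [-3.139, 0.001, -1.56]
force: [-1.6, 1.2, 5.0]
width: 0.0157
gripper_force: 40.0
```

Emit:
move_arm:
  rows: "0 0 0 0 0 0 0.045; 0 0 0 0 0 0 0.045; 0 0 0 0 0 -0.04 0.045; 0 0 0 0 0 -0.058 0.045; 0 0 0 -0.0563 -0.001 0 0.045; 0 0 0 -0.0563 -0.001 0 0.045; 0 -3.3 0 -0.0563 0 0 0.045; 0 -3.3 0 -0.0563 0 0 0.045"

```text
t: 57.35
eef_pos: [0.5375, -0.0138, 0.1435]
ee_rot: [3.141, 0.119, -1.56]
force: [0.4, 0.7, 0.4]
width: 0.0445
gripper_force: 0.0
```

Emit:
move_arm:
  rows: "0 0 0 0 0 0 0.045; 0 0 0 0 0 0 0.045"

```text
t: 57.6
eef_pos: [0.5378, -0.016, 0.1435]
ee_rot: [-3.142, 0.116, -1.56]
force: [-0.9, -1.0, -0.2]
width: 0.045
gripper_force: 0.0
```

```bash
python3 lev.py
```

```text
57.6 [ 0.5378 -0.016   0.1435] [-3.1415  0.1164 -1.5599]
-0.03 29 z 0.064 x 0.536 0.554
-0.01 134 z 0.0548 x 0.537 0.558
0.01 154 z 0.0393 x 0.517 0.557
0.03 89 z 0.0167 x 0.525 0.555
0.05 95 z 0.0193 x 0.523 0.555
0.07 94 z 0.0218 x 0.523 0.554
0.09 101 z 0.0239 x 0.522 0.554
0.11 88 z 0.0232 x 0.523 0.552
0.13 88 z 0.026 x 0.522 0.552
0.15 127 z 0.0273 x 0.523 0.559
0.17 135 z 0.0297 x 0.521 0.559
0.19 109 z 0.033 x 0.521 0.558
front lip top 0.0663 y 0.2031
top plane slopes x,y, z [-0.0106  0.0332  0.1274]
yellow 270 [444.4 168.6] [37.8 72.4] 0.8
yellow 550 [634.3 194.7] [121.1  36.4] 84.8
yellow 256 [640.1 440.6] [27.2 78.6] 19.7
```

Emit:
move_arm:
  rows: "0 0 0 0 -0.002 0.05 0.045; 0 0 0 0 0 0.03 0.045; 0 0 0 0 0 0.011 0.045; 0 0 0 0 0 0 0.045; 0 0 0 0 0 0 0.01; 0 0 0 0 0 0 0.01; 0 0 0 0 0 0 0.01; 0 0 0 0 0 0 0.01"

```text
t: 58.65
eef_pos: [0.5403, -0.0052, 0.0537]
ee_rot: [-3.14, 0.117, -1.56]
force: [0.4, -1.1, 3.4]
width: 0.0158
gripper_force: 40.0
```

Emit:
move_arm:
  rows: "0 1.7 0 -0.0016 0 -0.005 0.01; 0 1.7 0 -0.0016 0 -0.005 0.01; 0 1.7 0 -0.0016 0 -0.005 0.01; 0 1.7 0 -0.0016 0 -0.005 0.01; 0 0 0 0 0 0 0.01"

```text
t: 59.28
eef_pos: [0.5394, -0.0001, 0.0736]
ee_rot: [3.141, -0.002, -1.559]
force: [0.6, -2.5, -0.8]
width: 0.0161
gripper_force: 40.0
```

Emit:
move_arm:
  rows: "0 1.7 0 -0.0016 0 -0.005 0.01; 0 1.7 0 -0.0016 0 -0.005 0.01; 0 1.7 0 -0.0016 0 -0.005 0.01; 0 1.7 0 -0.0016 0 -0.005 0.01; 0 0 0 0 0 0 0.01"

```text
t: 59.9
eef_pos: [0.5389, 0.0073, 0.0924]
ee_rot: [3.14, -0.12, -1.56]
force: [0.6, 0.5, -5.9]
width: 0.0161
gripper_force: 40.0
```

```bash
python3 lev.py
```

```text
59.9 [0.5389 0.0073 0.0924] [ 3.1401 -0.1197 -1.56  ]
-0.01 52 z 0.0415 x 0.546 0.559
0.01 60 z 0.0404 x 0.532 0.559
0.03 104 z 0.0397 x 0.523 0.555
0.05 95 z 0.039 x 0.523 0.554
0.07 101 z 0.038 x 0.523 0.553
0.09 102 z 0.0369 x 0.523 0.553
0.11 86 z 0.0329 x 0.523 0.552
0.13 91 z 0.0318 x 0.523 0.551
0.15 126 z 0.03 x 0.522 0.558
0.17 128 z 0.0291 x 0.524 0.559
0.19 100 z 0.029 x 0.52 0.552
front lip top 0.0576 y 0.2017
top plane slopes x,y, z [-0.0023  0.0012  0.1266]
yellow 275 [443.4 167.1] [34.9 70.5] 3.1
yellow 502 [633.7 193.9] [119.8  36.6] 89.1
yellow 258 [640.9 441. ] [28.5 79.4] 23.1
```

Emit:
move_arm:
  rows: "0 0 0 0 0 -0.04 0.01; 0 -6.9 0 0 0 -0.05 0.01; 0 0 0 0.06 0.001 0 0.01; 0 0 0 0.06 0.001 0 0.01; 0 0 0 0.06 0.001 0.03 0.01; 0 0 0 0.002 0 0.055 0.01; 0 0 0 0 0 0.04 0.01; 0 0 0 0 0 0 0.01"

```text
t: 60.95
eef_pos: [0.535, -0.1606, 0.056]
ee_rot: [3.134, 0.001, -1.562]
force: [-0.3, -0.3, -5.2]
width: 0.016
gripper_force: 40.0
```

Emit:
move_arm:
  rows: "0 0 0 0 0 0 0.01"

```text
t: 61.08
eef_pos: [0.5394, -0.1602, 0.0607]
ee_rot: [-3.14, -0.0, -1.56]
force: [0.9, 0.9, -5.4]
width: 0.0161
gripper_force: 40.0
```

Emit:
move_arm:
  rows: "0 0 0 0.004 0 0.01 0.01; 0 0 0 0 0 0.005 0.01; 0 0 0 0 0 0 0.01; 0 0 0 0 0 0 0.01"

```text
t: 61.58
eef_pos: [0.5386, -0.164, 0.0449]
ee_rot: [-3.141, -0.0, -1.56]
force: [-0.3, -1.0, -6.0]
width: 0.0155
gripper_force: 40.0
```

Emit:
move_arm:
  rows: "0 0 0 0 0 0.003 0.01; 0 0 0 0 0 0.0015 0.01; 0 0 0 0 0 0 0.01; 0 0 0 0 0 0 0.01"

```text
t: 62.08
eef_pos: [0.5391, -0.1639, 0.0429]
ee_rot: [-3.14, -0.001, -1.559]
force: [-8.4, 5.3, 21.5]
width: 0.0157
gripper_force: 40.0
```

Emit:
move_arm:
  rows: "0 0 0 0 0 0 0.045; 0 0 0 0 0 0 0.045; 0 0 0 0 0 -0.04 0.05; 0 0 0 0 0 -0.06 0.05; 0 0 0 -0.0625 -0.001 0 0.05; 0 0 0 -0.0625 -0.001 0 0.05; 0 0 0 -0.0625 -0.001 0 0.05; 0 0 0 -0.0625 -0.001 0 0.05"

```text
t: 63.08
eef_pos: [0.54, 0.0879, 0.1404]
ee_rot: [-3.141, 0.0, -1.561]
force: [0.6, 0.2, 0.1]
width: 0.0496
gripper_force: 0.0
```

```bash
python3 lev.py
```

```text
63.075 [0.54   0.0879 0.1404] [-3.1406e+00  2.0000e-04 -1.5606e+00]
-0.03 7 z 0.0403 x 0.53 0.555
-0.01 89 z 0.0414 x 0.524 0.555
0.01 93 z 0.0404 x 0.525 0.554
0.03 95 z 0.0394 x 0.523 0.554
0.05 96 z 0.0387 x 0.522 0.555
0.07 100 z 0.0377 x 0.523 0.554
0.09 102 z 0.0373 x 0.522 0.554
0.11 86 z 0.0324 x 0.522 0.553
0.13 91 z 0.0319 x 0.523 0.552
0.15 127 z 0.0298 x 0.523 0.557
0.17 133 z 0.0291 x 0.522 0.56
0.19 100 z 0.0289 x 0.522 0.552
front lip top 0.0578 y 0.2018
top plane slopes x,y, z [-0.0016  0.0029  0.1265]
yellow 276 [443.  167.2] [34.1 70.5] 0.3
yellow 497 [633.3 194.1] [120.8  37.6] 86.2
yellow 257 [640.9 442.4] [28.8 78.1] 24.2
```

Emit:
move_arm:
  rows: "0 2.5 0 0 0.0015 0 0.05; 0 0 0 0 0 0.05 0.05; 0 0 0 0 0 0.04 0.05; 0 0 0 0 0 0.013 0.05; 0 0 0 0 0 0 0.05; 0 0 0 0 0 0 0.025; 0 0 0 0 0 0 0.025; 0 0 0 0 0 0 0.025"
  squeeze: 50

```text
t: 64.12
eef_pos: [0.5387, 0.0816, 0.0382]
ee_rot: [-3.14, -0.043, -1.56]
force: [-1.4, 0.9, 3.6]
width: 0.0316
gripper_force: 50.0
```

Emit:
move_arm:
  rows: "0 0 0 0 0 0 0.025"

```text
t: 64.25
eef_pos: [0.5387, 0.0816, 0.038]
ee_rot: [-3.141, -0.043, -1.56]
force: [-2.5, 0.5, 6.7]
width: 0.0315
gripper_force: 50.0
```

Emit:
move_arm:
  rows: "0 4.3 0 -0.0015 0 -0.0072 0.025; 0 4.3 0 -0.0015 0 -0.0072 0.025; 0 0 0 0 0 0 0.025; 0 0 0 0.015 0 0 0.025; 0 0 0 0.02 0 0 0.025; 0 0 0 0.03 0 -0.005 0.025; 0 0 0 0.04 0 -0.04 0.025; 0 -5.5 0 0.03 0 -0.04 0.025"

```text
t: 65.25
eef_pos: [0.5381, -0.0326, 0.1611]
ee_rot: [3.139, -0.097, -1.56]
force: [1.8, -1.1, -3.1]
width: 0.031
gripper_force: 49.8
```

```bash
python3 lev.py | tail -6
```

```text
0.19 21 z 0.0144 x 0.517 0.559
front lip top 0.0577 y 0.2021
top plane slopes x,y, z [-0.0017  0.0008  0.1266]
yellow 271 [442.2 167. ] [70.5 35.2] 88.8
yellow 503 [634.  194.1] [120.4  34.7] 86.5
yellow 259 [640.8 441.7] [27.5 77.9] 22.3
```

Emit:
move_arm:
  rows: "0 -5.6 0 0 0 0 0.025; 0 0 0 0.048 0.0297 0 0.025; 0 0 0 0.048 0.0297 0 0.025; 0 0 0 0.048 0.0297 0 0.025; 0 0 0 0.048 0.0297 0 0.025; 0 0 0 0.048 0.0297 0.02 0.025; 0 0 0 0 0 0.05 0.025; 0 0 0 0 0 0.05 0.025"

```text
t: 66.3
eef_pos: [0.3922, -0.274, 0.0403]
ee_rot: [-3.139, -0.0, -1.565]
force: [1.6, -0.4, -2.5]
width: 0.0312
gripper_force: 49.8
```

Emit:
move_arm:
  rows: "0 0 0 0 0 0 0.025; 0 0 0 0 0 0 0.025"

```text
t: 66.55
eef_pos: [0.3941, -0.2729, 0.0422]
ee_rot: [-3.14, -0.001, -1.561]
force: [0.9, 0.4, -2.5]
width: 0.0312
gripper_force: 49.8
```

```bash
python3 - <<'E'
from h import *
s=arm.get_state();print(s['eef_pos'],s['ee_rot'])
im,d=snap('scene','bm');P=cloud('scene',d)
m=(abs(P[...,0]-.385)<.035)&(P[...,1]<-.05)&(P[...,1]>-.45)&(P[...,2]>.012)&(P[...,2]<.06);p=P[m]
for a in np.arange(-.42,-.1,.03):
    k=(p[:,1]>a)&(p[:,1]<a+.03)
    if k.sum()>5:print(round(a+.015,3),k.sum(),np.percentile(p[k,0],[3,97]).round(3),np.median(p[k,2]).round(4))
print(p[:,1].min(),p[:,1].max())
E
```

```text
[ 0.39407953 -0.27285551  0.04215759] [-3.14024852e+00 -6.66650672e-04 -1.56073747e+00]
-0.375 35 [0.387 0.416] 0.0406
-0.345 41 [0.405 0.416] 0.0385
-0.315 43 [0.403 0.414] 0.0372
-0.285 28 [0.376 0.412] 0.0421
-0.255 113 [0.365 0.415] 0.0398
-0.225 76 [0.38 0.41] 0.0371
-0.195 80 [0.38  0.408] 0.0374
-0.165 81 [0.378 0.407] 0.0371
-0.135 49 [0.379 0.407] 0.0379
-0.37575427406288575 -0.13480672665716045
```

Emit:
move_arm:
  rows: "0 0 0 0 0 0.018 0.025; 0 0 0 0 0 0.008 0.025; 0 0 0 0 0 0.0015 0.025; 0 0 0 0 0 0 0.025; 0 0 0 0 0 0 0.025"

```text
t: 67.22
eef_pos: [0.3941, -0.2721, 0.0141]
ee_rot: [-3.14, -0.0, -1.56]
force: [-2.2, 3.3, 7.5]
width: 0.0314
gripper_force: 49.8
```

Emit:
move_arm:
  rows: "0 0 0 0 0 0 0.046; 0 0 0 0 0 0 0.046; 0 0 0 0 0 -0.04 0.05; 0 0 0 0 0 -0.06 0.064; 0 0 0 -0.0536 -0.0184 0 0.064; 0 0 0 -0.0536 -0.0184 0 0.064; 0 0 0 -0.0536 -0.0184 0 0.064; 0 0 0 -0.0536 -0.0184 0 0.064"

```text
t: 68.22
eef_pos: [0.4655, -0.0551, 0.1135]
ee_rot: [-3.141, 0.0, -1.561]
force: [1.8, 0.2, -0.1]
width: 0.064
gripper_force: 0.0
```

Emit:
move_arm:
  rows: "0 0 0.3 -0.0536 -0.0184 0 0.064; 0 0 0 -0.0536 -0.0184 0 0.064; 0 0 0 -0.0536 -0.0184 0 0.064; 0 0 0 -0.0536 -0.0184 0 0.064; 0 0 0 0 0 0 0.064; 0 0 0 0 0 0 0.064"

```text
t: 68.97
eef_pos: [0.5367, 0.158, 0.1127]
ee_rot: [3.141, -0.001, -1.565]
force: [-0.3, 0.4, 1.4]
width: 0.0641
gripper_force: 0.0
```

```bash
python3 - <<'E'
from h import *
s=arm.get_state();print(s['eef_pos'],s['ee_rot'])
P=cloud('scene',np.load('pics/bm.npy'))
m=(P[...,0]>.49)&(P[...,0]<.59)&(P[...,1]>.12)&(P[...,1]<.2)
for lo,hi in((.008,.035),(.0195,.035)):
    q=P[m&(P[...,2]>lo)&(P[...,2]<hi)];print(len(q),cv2.minAreaRect((q[:,:2]*1000).astype(np.float32)),q[:,2].max())
E
```

```text
[0.53671292 0.15797869 0.11267532] [ 3.14063503e+00 -5.32351583e-04 -1.56510495e+00]
284 ((538.2880859375, 163.744384765625), (52.93904113769531, 39.509796142578125), 1.1950923204421997) 0.024883189998830324
85 ((538.9356689453125, 162.79937744140625), (14.901988983154297, 51.683387756347656), 89.91674041748047) 0.024883189998830324
```

Emit:
move_arm:
  rows: "0 0 0 0.003 -0.001 0.04 0.064; 0 0 0 0 0 0.04 0.064; 0 0 0 0 0 0.021 0.064; 0 0 0 0 0 0 0.064; 0 0 0 0 0 0 0.045; 0 0 0 0 0 0 0.045; 0 0 0 0 0 0 0.045; 0 0 0 0 0 0 0.045"
  squeeze: 30

```text
t: 69.97
eef_pos: [0.5386, 0.155, 0.0134]
ee_rot: [-3.14, 0.0, -1.566]
force: [-1.4, -1.6, 7.2]
width: 0.0496
gripper_force: 29.9
```

Emit:
move_arm:
  rows: "0 0 0 0 0 -0.04 0.045; 0 0 0 0 0 -0.06 0.045; 0 0 0 0.0622 0.0033 0 0.045; 0 0 0 0.0622 0.0033 0 0.045; 0 0 0 0.0622 0.0033 0 0.045; 0 0 0 0.0622 0.0033 0 0.045; 0 0 0 0.0622 0.0033 0 0.045; 0 0 0 0.0622 0.0033 0 0.045"

```text
t: 70.97
eef_pos: [0.52, -0.2201, 0.1127]
ee_rot: [-3.141, 0.0, -1.565]
force: [1.5, 0.3, -1.3]
width: 0.0495
gripper_force: 30.0
```

Emit:
move_arm:
  rows: "0 0 0 0.0622 0.0033 0 0.045; 0 0 0 0.0622 0.0033 0 0.045; 0 0 0 0 0 0.045 0.045; 0 0 0 0 0 0.035 0.045; 0 0 0 0 0 0.012 0.045; 0 0 0 0 0 0 0.045; 0 0 0 0 0 0 0.045"

```text
t: 71.85
eef_pos: [0.5155, -0.3428, 0.0217]
ee_rot: [-3.139, -0.001, -1.565]
force: [-0.7, -0.4, -0.6]
width: 0.0496
gripper_force: 30.0
```

Emit:
move_arm:
  rows: "0 0 0 0 0 0.004 0.045; 0 0 0 0 0 0.001 0.045; 0 0 0 0 0 0 0.045; 0 0 0 0 0 0 0.045"

```text
t: 72.35
eef_pos: [0.5149, -0.3427, 0.0164]
ee_rot: [-3.14, -0.0, -1.565]
force: [-1.0, 2.3, 5.2]
width: 0.0496
gripper_force: 30.0
```

Emit:
move_arm:
  rows: "0 0 0 0 0 0 0.064; 0 0 0 0 0 0 0.064; 0 0 0 0 0 0 0.064; 0 0 0 0 0 -0.04 0.064; 0 0 0 0 0 -0.06 0.064; 0 0 0 0.06 0 -0.06 0.064; 0 0 0 0.06 0 -0.06 0.064; 0 0 0 0 0 0 0.064"

```text
t: 73.35
eef_pos: [0.516, -0.4348, 0.2076]
ee_rot: [-3.136, -0.004, -1.568]
force: [-0.5, 1.8, -0.9]
width: 0.0639
gripper_force: 0.0
```

```bash
python3 lev.py | tail -6; python3 pe.py .443 .003 .02|head -9; python3 - <<'E'
from h import *
im,d=snap('scene','fin');a,b=snap('side','finside');cv2.imwrite('pics/fin2.png',np.hstack([cv2.resize(im,(400,300)),cv2.resize(a,(400,300))]))
P=cloud('scene',d)
m=(P[...,0]>.33)&(P[...,0]<.62)&(P[...,1]>-.45)&(P[...,1]<-.08)&(P[...,2]>.009)&(P[...,2]<.07)
n,L,S,C=cv2.connectedComponentsWithStats(m.astype(np.uint8))
for i in range(1,n):
    if S[i,4]>40: p=P[L==i];print(S[i,4],cv2.minAreaRect((p[:,:2]*1000).astype(np.float32)),p[:,2].max().round(3))
E
```

```text
73.35 [ 0.516  -0.4348  0.2076] [-3.1358 -0.0041 -1.5681]
front lip top 0.0579 y 0.202
top plane slopes x,y, z [-0.0025  0.001   0.1265]
yellow 259 [442.5 167.3] [70.9 33. ] 89.9
yellow 496 [633.9 194.2] [120.6  35.7] 85.9
yellow 257 [641.2 441.3] [28.2 78.3] 22.2
scene y [0.1326 0.2025] z 0.0064
0.132 20 [0.4283 0.4566] 0.4425
0.144 39 [0.4285 0.4583] 0.4434
0.156 39 [0.429  0.4569] 0.443
0.168 41 [0.4269 0.4582] 0.4426
0.18 40 [0.4296 0.4576] 0.4436
0.192 42 [0.4287 0.4579] 0.4433
0.204 19 [0.4278 0.4573] 0.4426
side none
445 ((397.0897216796875, -254.46810913085938), (35.51325988769531, 240.7022705078125), 0.8874375224113464) 0.017
216 ((515.5924072265625, -333.17608642578125), (54.46175765991211, 42.49623107910156), 3.3627376556396484) 0.028
371 ((540.3977661132812, -239.47903442382812), (38.773033142089844, 59.29118728637695), 89.85362243652344) 0.062
378 ((541.6431884765625, -164.0299072265625), (37.820289611816406, 58.40060043334961), 89.53250122070312) 0.062
```

View pics/fin2.png

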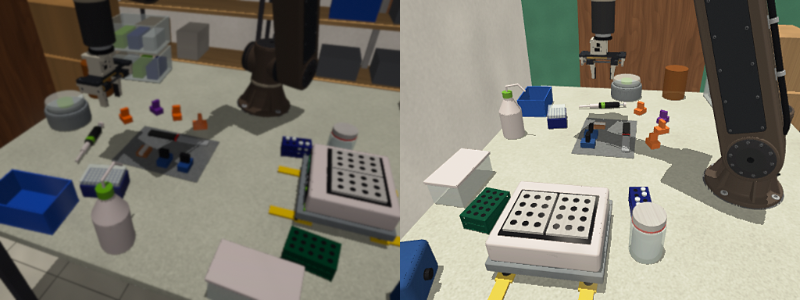

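The heater stands level, both pads are in place, and the bar, the block and both weights are on the mat. The hand is clear.

```bash
python3 -c "
from station import arm
print(arm.job_done())"
```

```text
the job is handed in; nothing more can be done
None
```

The job is handed in: the heater stands level on both yellow pads (each stop felt against its foot), and the bar, the block and both weights are back on the mat after about 73 s of the 210 s; one pad was knocked aside partway and I reseated it.

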